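Air-dry the breakfast beakers

ROBOT

A 6-joint arm with a two-finger parallel gripper is mounted at the origin on the work surface. World frame = base frame: x ahead of the robot, y to its left, z up, the work surface at z = 0. Lengths are in m, angles in rad, forces in N, time in s.
With the tool pointing down it reaches from about 0.35 to 0.975 m from the base axis. Payload 17.4 kg.
Tool frame: the origin (TCP) lies at the very end of the fingers, on their centre line; the grasp point (between the pads) lies 19 mm behind it; z points along the fingers, y is the line along which they close (so a half turn about z gives the same grasp; the last joint's range is limited). The gripper opens to 85 mm and grips with 20 to 120 N. Pads are 22 mm wide; open, the fingers measure 114 mm over their backs; the gripper's body (76 mm by 85 mm) begins 54 mm behind the grasp point. The pads swing forward as they close: fully open they stand 13 mm farther back than shut.
Start: joints at [1.174, 0.116, 1.442, -0, 1.584, -0.038], TCP at [0.237, 0.632, 0.231] pointing down, gripper open.
Joint ranges: [-2.83, 2.83], [-0.83, 2.19], [0.07, 2.5], [-1.14, 4.28], [0.01, 3], [-2.97, 2.97]. Speed limits (rad/s): [1.89, 1.89, 2.22, 3.14, 3.14, 3.14].

INTERFACE

Orientations are given as [roll, pitch, yaw] about the fixed x, y, z axes, in that order (R = Rz(yaw) Ry(pitch) Rx(roll)).
In Python, from rig import state, viewer, robot gives the robot as it stands.
- The arm moves only by the shell command python3 -m jog 'ROWS' [OPENING]. ROWS is JSON, a list of rows, each a list of 6 numbers: the shift along the tool's x, y, z scaled (see below), then the turn, a rotation vector about the tool's x, y, z scaled (see below). A call has 1 to 8 rows; each row shifts and turns the commanded pose from where the row before left it, along the tool's axes as they then stand; what a row does not reach is not made up. The controller multiplies each number of a shift by 5 cm and each number of a turn by 0.12 rad. A row lasts 1/8 s, in which the tool goes at most 62.5 mm and 10.7 degrees, less where a joint would pass 70% of its speed; a pose out of reach is approached as far as the arm can. A call with a number of a shift or a turn outside -1 to 1 is refused whole. A call with a gripper value outside its range is refused whole. OPENING is the opening, from 0 (shut) to 1 (fully open), set as the call begins (- or left out, the last holds). The fingers move at their own pace and stop on an object; the grip force is fixed at half the most. Time passes only in rows, so rows that do not move let the fingers close. It gives the time, the measured TCP pose, the force, the opening and the grip force at its end, in the units of the state.
- state(): the state, without advancing time (a new reading comes with each control period).
- viewer.read_camera(name): name is "scene" or "side" or "wrist"; returns (picture, depth): 400x640x3 uint8, blue, green, red; 400x640 float32, m along the optical axis (not along the pixel's ray), 0 where there is no reading.
- viewer.camera_params(name): a dict with "fov_y" (degrees; the focal length in pixels is half the picture's height over the tangent of half this angle, whatever the lens; pixels are square), "cx", "cy" (the principal point, pixels), "dist" ([k1, k2, p1, p2, k3] as OpenCV has them; the pictures are not rectified), "world_from_camera" (4x4, takes a point from camera to world coordinates). Camera axes: x right, y down, z forward; pixel columns grow to the right and rows downward; lengths in m; the calibration is good to about 2 mm. A picture is of the moment at which its call begins: read the wrist's pose just before it. camera_params takes no time and is no camera call; for the wrist camera it gives the pose at the moment of the call.
- robot.hand_in(): hands the job in; it is judged then, once.
The state is a dict: "time": time; "q": joint angles; "dq": joint speeds; "tau": joint torques, N m; "tool_pos": TCP position; "ee_rot": TCP orientation; "force": force on the tool from outside, world axes, zero at the start; "ft_torque": the same for the moment, N m; "width": finger opening in m; "grip_force": force on a finger pad.
Only numpy, scipy, OpenCV 4.12 (cv2) and the standard library are available. Lean on these libraries where they do the work, as an engineer would, in place of code of your own. Each camera call takes 0.05 s, during which the arm holds its last target. There are 200 camera calls.

TASK

Dry the next load of breakfast beakers: move the dry purple and pink ones from the dryer's grille onto the cork mat, stand every washed beaker (green, blue, orange, yellow) on the grille, all mouth down as they are now, and turn the dryer's dial to 3 (the mark with three dots). Only then start the dryer by pushing its recessed start button right in with the stylus and letting it go, and put the stylus back upright in its holder, fully home. Leave the bowl, spoon, basket and cereal carton where they are.

Things in the scene. Friction and masses are not known exactly. Their poses are not given: they have to be found in the camera images.
- dryer: tabletop beaker dryer of white plastic, fixed to the table, 210 mm along its x (front to back), 320 mm along its y, its own z up; origin on the table surface. As seen from the robot its left (+y) part is the low grille tray, its right (-y) part a control console of 110 mm width and 55 mm height (its flat top carries the dial at the back and the start button recess at the front).
- tray (a point): centre of the grille, 20 mm above the table; axes as the dryer's. The grille is a flat square of 200 x 200 mm inside a rim that stands 12 mm above it (rim 5 mm thick). Four steel discs of 54 mm diameter at x = +-48 mm, y = +-48 mm from the centre show a good layout for four beakers, but a beaker may stand anywhere on the grille.
- dial (a joint): the dial's angle in rad, grows clockwise seen from above. Detents (it snaps into them, torque below 0.1 N m) at 0, 0.6, 1.2 and 1.8 rad = numbers 1, 2, 3 and 4, shown by one to four white dots on the blue panel around it; end stops just beyond 1 and 4. It stays where it is left. Number 3 is 1.2 rad.
- dial_top (a point): on the dial's axis, at the top of its grip bar, 88 mm above the table (33 mm above the console top). Black disc 60 mm in diameter, 9 mm high; on it an upright orange grip bar 54 mm long, 12 mm wide, 24 mm high. The white line on one end of the bar is the pointer: at dial angle q the bar points, seen from above, (0.9 - q) rad anticlockwise from the dryer's +x.
- start (a joint): travel of the start button in m: 0 out, 0.005 fully in; it springs back by itself. Needs 1.3 N at first and 4.3 N to be fully in; pushed right in means more than 0.004.
- start_top (a point): centre of the top face of the green start button (17 mm diameter), 47 mm above the table when out; it moves down with the button. The button lies 8 mm below the console top in a round recess of 20 mm diameter with a yellow ring, too narrow for the fingers.
- recess_mouth (a point): centre of the mouth of the start button's recess, on the console top, 55 mm above the table; fixed to the dryer.
- holder: wooden block fixed to the table, 70 x 70 mm, 60 mm high, that holds the stylus upright; origin at the centre of its underside.
- holder_mouth (a point): centre of the mouth of the holder's vertical through hole, 16 mm in diameter (chamfered 3 mm), on the block's top, 60 mm above the table.
- stylus: upright stylus, 138 mm long, 60 g: white tip rod 9 mm in diameter and 55 mm long, then a blue flange 32 mm in diameter and 8 mm thick, then a round red handle 22 mm in diameter and 75 mm long. Origin at the end of the tip, z towards the handle. Fully home the flange rests on the block's top, with the tip 5 mm above the table and the handle from 68 to 143 mm above the table.
- stylus_tip (a point): end of the stylus tip (the same point as the stylus origin)
- beaker_green: green plastic beaker, washed, at first mouth down on the table (may be absent), about 70 g, 85 mm high: rim 70 mm in diameter below (lowest 9 mm), tapering to a straight body 55 mm in diameter from 35 mm up to the closed flat top. Origin at the centre of the mouth (its underside as it stands), z up along its axis.
- beaker_blue: blue plastic beaker, washed, at first mouth down on the table (may be absent), about 70 g, 85 mm high: rim 70 mm in diameter below (lowest 9 mm), tapering to a straight body 55 mm in diameter from 35 mm up to the closed flat top. Origin at the centre of the mouth (its underside as it stands), z up along its axis.
- beaker_orange: orange plastic beaker, washed, at first mouth down on the table (may be absent), about 70 g, 85 mm high: rim 70 mm in diameter below (lowest 9 mm), tapering to a straight body 55 mm in diameter from 35 mm up to the closed flat top. Origin at the centre of the mouth (its underside as it stands), z up along its axis.
- beaker_yellow: yellow plastic beaker, washed, at first mouth down on the table (may be absent), about 70 g, 85 mm high: rim 70 mm in diameter below (lowest 9 mm), tapering to a straight body 55 mm in diameter from 35 mm up to the closed flat top. Origin at the centre of the mouth (its underside as it stands), z up along its axis.
- beaker_purple: purple plastic beaker, dry, at first mouth down on the grille (may be absent), about 70 g, 85 mm high: rim 70 mm in diameter below (lowest 9 mm), tapering to a straight body 55 mm in diameter from 35 mm up to the closed flat top. Origin at the centre of the mouth (its underside as it stands), z up along its axis.
- beaker_pink: pink plastic beaker, dry, at first mouth down on the grille (may be absent), about 70 g, 85 mm high: rim 70 mm in diameter below (lowest 9 mm), tapering to a straight body 55 mm in diameter from 35 mm up to the closed flat top. Origin at the centre of the mouth (its underside as it stands), z up along its axis.
- mat: flat cork mat, fixed, 130 mm along its x, 190 mm along its y, as good as level with the table (1 mm); origin at its centre on the table surface; room for the two dry beakers side by side along y
- bowl: blue bowl, 120 mm in diameter, 50 mm high, not to be moved; origin at the centre of its underside
- spoon: spoon lying on the table, not to be moved; origin under its middle
- basket: dark brown slatted basket, 130 x 190 x 65 mm, not to be moved; origin at the centre of its underside
- carton: orange cereal carton standing up, 60 x 170 x 240 mm, not to be moved; origin at the centre of its underside

How it is judged:
By the outcome, as a careful person would: the job done as asked, in the order asked, and still so for the second after the job is handed in, with the robot touching nothing.
Of beaker_green, beaker_blue, beaker_orange, beaker_yellow only 3 to 4 are there at a start; the rules pass over those that are not, and their reading is None.
Of beaker_purple, beaker_pink only 1 to 2 are there at a start; the rules pass over those that are not, and their reading is None.
At some moment in a run one of beaker_green, beaker_blue, beaker_orange, beaker_yellow, beaker_purple, beaker_pink may be knocked a few centimetres aside while the robot is not near it.
It also fails if it takes over 210 s, if anything falls off the work surface, if the arm or the gripper's body presses on something with over 40 N, if the wrist force passes 120 N, or if a joint passes its speed limit or range.

## Working session

There is one attempt and no reset: what is moved stays moved. The work goes in short steps, Python scripts to look and compute and a shell command to move; the robot and the scene stay as the last step left them, time stands still between calls to the robot, and variables do not carry over. Pictures are saved under pics/ and viewed, at most 14 in all, crops included, and the job is handed in when it is done.

```bash
mkdir -p pics; ls; cat > h.py <<'E'
import numpy as np, cv2
from rig import state, viewer, robot
def shot(n):
    p=viewer.camera_params(n); im,d=viewer.read_camera(n); return im,d,p
def K(p):
    f=200/np.tan(np.radians(p["fov_y"])/2); return np.array([[f,0,p["cx"]],[0,f,p["cy"]],[0,0,1]])
def ray(p,uv):
    n=cv2.undistortPoints(np.array(uv,float).reshape(-1,1,2),K(p),np.array(p["dist"],float)).reshape(-1,2)
    T=np.array(p["world_from_camera"]); d=np.c_[n,np.ones(len(n))]@T[:3,:3].T
    return T[:3,3],d
def plane(p,uv,z):
    o,d=ray(p,uv); return o+d*((z-o[2])/d[:,2])[:,None]
def cloud(im,d,p):
    v,u=np.mgrid[0:400,0:640]; o,r=ray(p,np.stack([u,v],-1).reshape(-1,2).astype(float))
    return (o+r*d.reshape(-1,1)).reshape(400,640,3)
def proj(p,X):
    T=np.linalg.inv(np.array(p["world_from_camera"])); r=cv2.Rodrigues(T[:3,:3])[0]
    return cv2.projectPoints(np.array(X,float).reshape(-1,1,3),r,T[:3,3],K(p),np.array(p["dist"],float))[0].reshape(-1,2)
E
python3 - <<'E'
from h import *
s=state(); print({k:np.round(v,3) for k,v in s.items()})
for n in ["scene","side","wrist"]:
    im,d,p=shot(n); cv2.imwrite(f"pics/{n}0.png",im); np.savez(f"{n}0.npz",im=im,d=d)
    print(n,p["fov_y"],np.round(p["dist"],3),np.round(p["world_from_camera"],3).tolist(),(d>0).mean())
E
```

```text
pics
{'time': np.float64(0.0), 'q': array([ 1.174,  0.116,  1.442, -0.   ,  1.584, -0.038]), 'dq': array([-0.001,  0.001,  0.001, -0.001, -0.001, -0.   ]), 'tau': array([-0.0000e+00, -7.3196e+01, -6.3251e+01, -0.0000e+00,  6.0000e-03,
       -0.0000e+00]), 'tool_pos': array([0.237, 0.632, 0.231]), 'ee_rot': array([-3.14 , -0.   ,  2.783]), 'force': array([-0.298,  0.776, -0.12 ]), 'ft_torque': array([0.023, 0.029, 0.002]), 'grip_force': np.float64(0.0), 'width': np.float64(0.085)}
scene 46.077342315877864 [0.007 0.    0.    0.    0.   ] [[0.765, 0.516, -0.386, 1.163], [0.644, -0.612, 0.458, -0.72], [-0.0, -0.599, -0.801, 1.32], [0.0, 0.0, 0.0, 1.0]] 0.99593359375
side 52.67434557670787 [-0.036  0.     0.     0.     0.   ] [[0.97, -0.116, 0.212, 0.268], [-0.242, -0.499, 0.833, -1.278], [0.009, -0.859, -0.512, 0.88], [0.0, 0.0, 0.0, 1.0]] 0.954859375
wrist 61.92809495272683 [0.001 0.    0.    0.    0.   ] [[0.351, 0.903, 0.247, 0.174], [0.936, -0.338, -0.093, 0.656], [-0.001, 0.264, -0.965, 0.374], [0.0, 0.0, 0.0, 1.0]] 0.996171875
```

View pics/scene0.png

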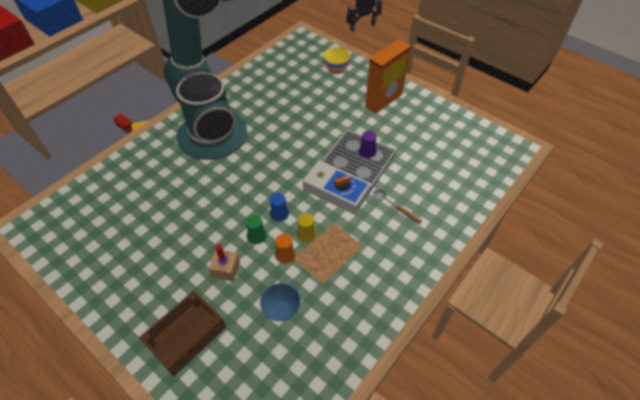

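View pics/side0.png

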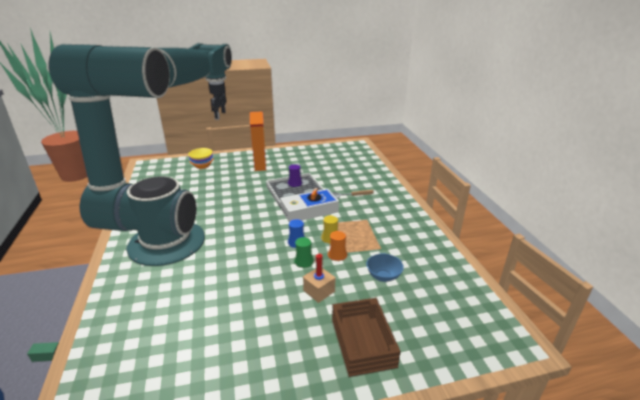

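The scene picture shows four washed beakers: green (256,230), blue (278,207), orange (285,247) and yellow (305,227). Purple (368,143) is on the grille and there is no pink one. The stylus is at (221,255), the mat at (328,253) and the dial at (343,183). The side picture agrees.

```bash
cat >> h.py <<'E'
HUE={"green":(55,85,90,40),"blue":(108,122,150,90),"orange":(5,14,180,150),"yellow":(22,30,150,110),"purple":(128,145,110,50)}
def find(im,c):
    h=cv2.cvtColor(im,cv2.COLOR_BGR2HSV); a,b,s,v=HUE[c]
    return (h[...,0]>=a)&(h[...,0]<=b)&(h[...,1]>=s)&(h[...,2]>=v)
E
python3 - <<'E'
from h import *
for n in ["scene","side"]:
    z=np.load(f"{n}0.npz"); im,d=z["im"],z["d"]; p=viewer.camera_params(n); P=cloud(im,d,p)
    hs=cv2.cvtColor(im,cv2.COLOR_BGR2HSV)
    pts={"scene":dict(green=(256,228),blue=(278,205),orange=(285,245),yellow=(305,222),purple=(368,140),mat=(328,253),table=(160,250),red=(219,248),bar=(343,183),btn=(321,174)),
     "side":dict(green=(303,252),blue=(296,235),orange=(338,245),yellow=(330,228),purple=(295,175),mat=(360,237),table=(200,300),red=(320,265),bar=(315,193),btn=(294,202))}[n]
    for k,(u,v) in pts.items(): print(n,k,hs[v,u],P[v,u].round(3))
    # tops
    for c in HUE:
        m=find(im,c)&(P[...,0]>.2)&(P[...,0]<1)&(abs(P[...,1])<.7)&(P[...,2]>.03)&(P[...,2]<.13)
        k,l,st,_=cv2.connectedComponentsWithStats(m.astype(np.uint8))
        for i in range(1,k):
            if st[i,4]<40: continue
            Q=P[l==i]; zt=np.percentile(Q[:,2],98); T=Q[Q[:,2]>zt-.006]
            print(n,c,st[i].tolist(),"ztop",zt.round(3),"top c",((T.min(0)+T.max(0))/2).round(3),"ext",np.ptp(T,axis=0).round(3))
E
```

```text
scene green [ 67 166  80] [ 0.489 -0.236  0.083]
scene blue [109 187 116] [ 0.48  -0.125  0.08 ]
scene orange [ 13 221 173] [ 0.603 -0.225  0.088]
scene yellow [ 25 236 163] [ 0.593 -0.121  0.084]
scene purple [136 158 100] [0.539 0.281 0.098]
scene mat [ 14 127 151] [ 0.689 -0.122 -0.001]
scene table [ 55  45 107] [ 0.267 -0.463 -0.001]
scene red [  1 201 132] [ 0.488 -0.377  0.141]
scene bar [ 10 174  82] [ 1.163 -0.72   1.32 ]
scene btn [ 57  60 111] [0.486 0.084 0.049]
scene green [245, 215, 19, 24, 326] ztop 0.086 top c [ 0.467 -0.226  0.086] ext [0.053 0.052 0.01 ]
scene blue [326, 172, 40, 29, 344] ztop 0.061 top c [0.588 0.094 0.062] ext [0.122 0.099 0.013]
scene blue [270, 193, 15, 14, 163] ztop 0.09 top c [ 0.464 -0.114  0.088] ext [0.047 0.046 0.008]
scene orange [276, 234, 15, 14, 152] ztop 0.088 top c [ 0.589 -0.214  0.086] ext [0.042 0.046 0.008]
scene yellow [298, 214, 16, 14, 175] ztop 0.09 top c [ 0.589 -0.114  0.088] ext [0.046 0.05  0.009]
scene purple [360, 131, 16, 26, 303] ztop 0.109 top c [0.533 0.293 0.107] ext [0.041 0.048 0.009]
side green [ 69 150 100] [ 0.
[... 416 characters left out ...]
[0.488 0.086 0.052]
side green [296, 237, 16, 24, 298] ztop 0.087 top c [ 0.462 -0.222  0.086] ext [0.046 0.053 0.008]
side blue [319, 191, 15, 10, 67] ztop 0.06 top c [0.619 0.102 0.06 ] ext [0.049 0.082 0.011]
side blue [302, 195, 21, 10, 92] ztop 0.065 top c [0.57  0.077 0.063] ext [0.052 0.06  0.007]
side blue [290, 220, 13, 20, 211] ztop 0.088 top c [ 0.461 -0.114  0.085] ext [0.042 0.048 0.007]
side orange [331, 231, 14, 12, 121] ztop 0.088 top c [ 0.584 -0.216  0.086] ext [0.047 0.051 0.008]
side yellow [324, 216, 14, 20, 198] ztop 0.087 top c [ 0.584 -0.115  0.084] ext [0.045 0.048 0.007]
side purple [288, 165, 13, 21, 200] ztop 0.107 top c [0.529 0.293 0.104] ext [0.042 0.042 0.007]
```

```bash
python3 - <<'E'
from h import *
for n in ["scene","side"]:
    z=np.load(f"{n}0.npz"); im,d=z["im"],z["d"]; p=viewer.camera_params(n); P=cloud(im,d,p)
    m=(P[...,2]>.012)&(P[...,2]<.075)&(P[...,0]>.3)&(P[...,0]<.8)&(P[...,1]>-.03)&(P[...,1]<.45)
    m2=m&(P[...,2]>.048)&(P[...,2]<.062)
    for nm,mm in [("dryer",m),("console",m2)]:
        r=cv2.minAreaRect(P[mm][:,:2].astype(np.float32)); print(n,nm,mm.sum(),np.round(r[0],3),np.round(r[1],3),r[2])
    # holder, mat
    m=(P[...,2]>.045)&(P[...,2]<.066)&(abs(P[...,0]-.48)<.09)&(abs(P[...,1]+.39)<.09)
    r=cv2.minAreaRect(P[m][:,:2].astype(np.float32)); print(n,"holder",m.sum(),np.round(r[0],3),np.round(r[1],3),r[2])
    h=cv2.cvtColor(im,cv2.COLOR_BGR2HSV)
    m=(h[...,0]<20)&(h[...,0]>8)&(h[...,1]>80)&(abs(P[...,2])<.006)&(abs(P[...,0]-.69)<.15)&(abs(P[...,1]+.12)<.15)
    r=cv2.minAreaRect(P[m][:,:2].astype(np.float32)); print(n,"mat",m.sum(),np.round(r[0],3),np.round(r[1],3),r[2])
E
```

```text
scene dryer 4194 [0.584 0.249] [0.371 0.427] 15.035919189453125
scene console 1428 [0.535 0.17 ] [0.212 0.282] 9.96229076385498
scene holder 419 [ 0.483 -0.377] [0.073 0.073] 28.15505027770996
scene mat 1978 [ 0.648 -0.134] [0.23  0.209] 88.49236297607422
side dryer 2209 [0.607 0.204] [0.367 0.332] 8.933135986328125
side console 754 [0.538 0.166] [0.212 0.279] 10.329180717468262
side holder 395 [ 0.481 -0.375] [0.074 0.075] 31.06369400024414
side mat 917 [ 0.653 -0.135] [0.234 0.193] 86.47403717041016
```

```bash
python3 -m jog '[[-0.9,-0.6,-0.6,0,0,-1],[-1,-0.9,-0.6,0,0,-1],[-1,-1,-0.6,0,0,-1],[-1,-1,-0.6,0,0,0],[-1,-1,-0.6,0,0,0],[-0.6,-1,0,0,0,0],[0,-1,0,0,0,0],[0,0,0,0,0,0]]' 1
```

```text
time: 1.15
tool_pos: [0.4484, 0.3121, 0.3605]
ee_rot: [3.141, 0.001, 3.14]
force: [0.4, -0.2, 0.5]
width: 0.0854
grip_force: 0.0
```

```bash
python3 -m jog '[[0,-1,-0.6,0,0,0],[0,-1,-0.6,0,0,0],[0,-1,0,0,0,0],[0,0,0,0,0,0],[0,0,0,0,0,0]]' 1
python3 - <<'E'
from h import *
im,d,p=shot("wrist"); cv2.imwrite("pics/w1.png",im); np.savez("w1.npz",im=im,d=d,T=p["world_from_camera"])
P=cloud(im,d,p); np.save("w1P.npy",P)
E
```

```text
time: 1.78
tool_pos: [0.4482, 0.1651, 0.4197]
ee_rot: [3.141, -0.0, -3.14]
force: [0.2, 0.2, -0.3]
width: 0.0857
grip_force: 0.0
```

View pics/w1.png

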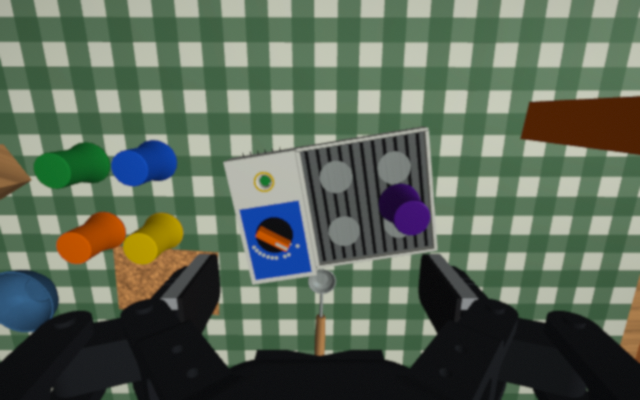

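The wrist picture shows the grille with its four discs at (336,177), (394,167), (344,231) and about (402,222). Purple's top is at (411,217). The start ring is at (264,181) and the dial at (274,236), with the pointer to the lower right. The console corners are at (225,160) and (252,283).

```bash
python3 - <<'E'
from h import *
z=np.load("w1.npz"); im=z["im"]; p=viewer.camera_params("wrist"); p["world_from_camera"]=z["T"]
h=cv2.cvtColor(im,cv2.COLOR_BGR2HSV)
def cen(m,box,what,zz):
    u0,v0,u1,v1=box; M=np.zeros(m.shape,np.uint8); M[v0:v1,u0:u1]=m[v0:v1,u0:u1]
    k,l,st,c=cv2.connectedComponentsWithStats(M); i=1+np.argmax(st[1:,4])
    (x,y),(a,b),t=cv2.minAreaRect(np.argwhere(l==i)[:,::-1].astype(np.float32))
    print(what,st[i].tolist(),np.round(c[i],1),(round(x,1),round(y,1),round(a,1),round(b,1)),plane(p,[c[i]],zz).round(4)); return plane(p,[c[i]],zz)[0]
gray=(h[...,1]<40)&(h[...,2]>95)&(h[...,2]<190)
for b,n in [((316,156,356,196),"d1"),((374,147,414,185),"d2"),((324,211,364,250),"d3")]: 
    crop=h[b[1]:b[3],b[0]:b[2]]; print(np.median(crop[12:28,12:28].reshape(-1,3),0)); cen(gray,b,n,.021)
yel=(h[...,0]>18)&(h[...,0]<45)&(h[...,1]>80); ring=(h[...,0]>18)&(h[...,0]<90)&(h[...,1]>70)
cen(ring,(248,166,281,197),"ring",.055)
blk=(h[...,2]<50); org=(h[...,0]<18)&(h[...,1]>120)&(h[...,2]>70)
cen(org,(245,210,305,262),"bar",.088)
disc=blk|org; cen(disc,(250,212,298,258),"disc",.064)
blue=(h[...,0]>105)&(h[...,0]<125)&(h[...,1]>150); cen(blue,(235,195,320,285),"panel",.055)
white=(h[...,1]<60)&(h[...,2]>130)
for (v,u) in np.argwhere(white[240:268,248:302])[::1]+[240,248]: pass
cv2.imwrite("pics/w1c.png",cv2.resize(im[145:290,220:330],None,fx=5,fy=4,interpolation=cv2.INTER_CUBIC))
print(plane(p,[[225,160],[252,283]],.055).round(3),plane(p,[[428,128],[435,247]],.032).round(3))
E
```

```text
[ 70.  12. 131.]
d1 [319, 160, 33, 34, 864] [335.6 176.4] (335.0, 176.5, 33.0, 32.0) [[0.484  0.1932 0.021 ]]
[ 70.  12. 131.]
d2 [378, 151, 34, 33, 877] [393.6 167.1] (394.5, 167.0, 32.0, 33.0) [[0.4684 0.2879 0.021 ]]
[ 70.  12. 130.]
d3 [328, 216, 32, 31, 752] [343.8 230.7] (343.7, 230.7, 31.1, 29.7) [[0.5789 0.2087 0.021 ]]
ring [253, 171, 22, 22, 271] [264.2 180.8] (263.5, 181.5, 21.2, 19.8) [[0.4846 0.0808 0.055 ]]
bar [256, 226, 35, 24, 412] [271.6 237.6] (272.5, 238.5, 34.4, 13.0) [[0.5657 0.0938 0.088 ]]
disc [256, 218, 36, 34, 866] [273.9 234.1] (274.1, 234.7, 33.5, 33.5) [[0.5692 0.094  0.064 ]]
panel [241, 202, 69, 77, 2874] [276.6 240.4] (275.1, 240.3, 71.8, 58.1) [[0.5834 0.0968 0.055 ]]
[[0.452 0.022 0.055]
 [0.661 0.053 0.055]] [[0.405 0.335 0.032]
 [0.604 0.365 0.032]]
```

View pics/w1c.png

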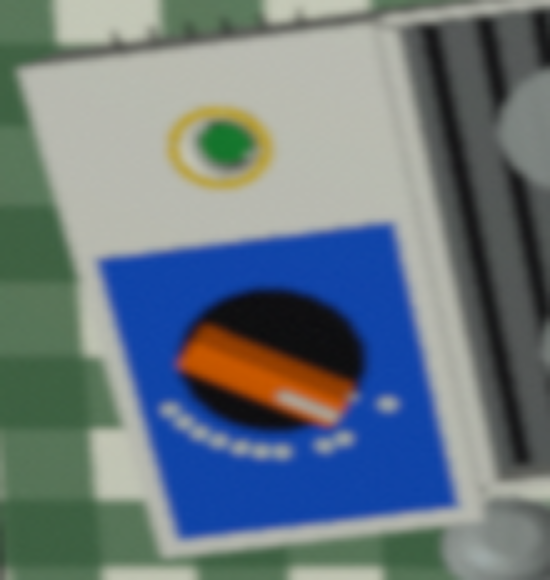

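```bash
python3 - <<'E'
from h import *
p=viewer.camera_params("scene"); print(plane(p,[[294,255],[335,225],[362,243],[322,280]],0).round(3))
p=viewer.camera_params("side"); print(plane(p,[[378,247],[370,222]],0).round(3))
P=np.load("w1P.npy"); m=(P[...,2]>.225)&(P[...,2]<.25); Q=P[m]; print("carton",Q.min(0).round(3),Q.max(0).round(3),np.percentile(Q,5,axis=0).round(3))
z=np.load("scene0.npz"); P=cloud(z["im"],z["d"],viewer.camera_params("scene")); m=(P[...,2]>.225)&(P[...,2]<.25)&(P[...,1]>.3)&(P[...,0]>.3);Q=P[m];print(np.percentile(Q,[3,97],axis=0).round(3))
E
```

```text
[[ 0.611 -0.198  0.   ]
 [ 0.639 -0.024  0.   ]
 [ 0.75  -0.022  0.   ]
 [ 0.736 -0.208  0.   ]]
[[ 0.739 -0.204  0.   ]
 [ 0.765 -0.045  0.   ]]Traceback (most recent call last):
  File "<stdin>", line 4, in <module>
    return umr_minimum(a, axis, None, out, keepdims, initial, where)
ValueError: zero-size array to reduction operation minimum which has no identity
```

```bash
python3 - <<'E'
from h import *
z=np.load("w1.npz");P=np.load("w1P.npy")
for u,v in [(540,125),(600,125),(580,110),(530,110),(530,135),(600,100),(600,150)]: print(u,v,z["im"][v,u],z["d"][v,u],P[v,u].round(3))
p=viewer.camera_params("scene"); print(plane(p,[[370,67],[400,41],[409,46],[378,75]],.24).round(3))
E
```

```text
540 125 [ 3 34 80] 0.50381047 [0.4   0.5   0.046]
600 125 [ 4 34 79] 0.39706668 [0.396 0.5   0.156]
580 110 [ 2 33 78] 0.43219143 [0.378 0.504 0.115]
530 110 [ 2 34 80] 0.5303754 [0.378 0.501 0.013]
530 135 [ 2 33 80] 0.5243649 [0.416 0.498 0.029]
600 100 [ 2 32 78] 0.40064225 [0.367 0.503 0.144]
600 150 [ 78 105  95] 0.5563426 [0.442 0.635 0.003]
[[0.4   0.461 0.24 ]
 [0.395 0.66  0.24 ]
 [0.438 0.656 0.24 ]
 [0.449 0.443 0.24 ]]
```

```bash
cat > go.py <<'E'
import sys; from h import *
from scipy.spatial.transform import Rotation as R
def go(*a):
    s=state(); r=R.from_euler("xyz",s["ee_rot"]); t=R.from_euler("xyz",[np.pi,0,a[3]]) if len(a)>3 else r
    e=(r.inv()*t).as_rotvec()/.12
    print("pos",np.round(s["tool_pos"],4),"yaw",round(s["ee_rot"][2],3),"shift(cur axes)",np.round(r.inv().apply(np.array(a[:3])-s["tool_pos"])/.05,3),"shift(target axes)",np.round(t.inv().apply(np.array(a[:3])-s["tool_pos"])/.05,3),"turn",e.round(3))
if __name__=="__main__": go(*map(float,sys.argv[1:]))
E
cat >> h.py <<'E'
def top(c,near,zt,n="wrist",im=None,p=None,show=True):
    """centre of a beaker's flat top: bright colour blob within 40 mm of 'near' on the top plane"""
    if im is None: im,_,p=shot(n)
    v,u=np.mgrid[0:400,0:640]; X=plane(p,np.stack([u,v],-1).reshape(-1,2),zt).reshape(400,640,3)
    m=find(im,c)&(np.hypot(X[...,0]-near[0],X[...,1]-near[1])<.09)
    V=cv2.cvtColor(im,cv2.COLOR_BGR2HSV)[...,2]
    return m,X,V
def tops(cs,n="scene"):
    im,d,p=shot(n); P=cloud(im,d,p); o={}
    for c,zt in cs.items():
        m=find(im,c)&(abs(P[...,2]-zt)<.008)&(P[...,0]>.2)&(P[...,0]<1)
        if m.sum()<15: o[c]=None; continue
        k,l,st,_=cv2.connectedComponentsWithStats(m.astype(np.uint8)); i=1+np.argmax(st[1:,4]); 
        T=P[l==i]; uv=np.argwhere(l==i)[:,::-1].astype(np.float32)
        (x,y),rad=cv2.minEnclosingCircle(T[:,:2].astype(np.float32)); o[c]=(round(x,4),round(y,4),round(2*rad,3),int(st[i,4]))
    return o
E
python3 - <<'E'
from h import *
for n in ("scene","side","wrist"): print(n,tops(dict(purple=.105,green=.085,blue=.085,orange=.085,yellow=.085),n))
E
python3 go.py .531 .293 .25 -2.979
```

```text
scene {'purple': (0.5308, 0.2962, 0.054, 106), 'green': (0.4665, -0.2247, 0.057, 194), 'blue': (0.4632, -0.1126, 0.053, 154), 'orange': (0.5871, -0.2136, 0.049, 156), 'yellow': (0.5878, -0.1139, 0.051, 170)}
side {'purple': (0.529, 0.2906, 0.051, 49), 'green': (0.4633, -0.2219, 0.058, 134), 'blue': (0.4583, -0.1135, 0.054, 104), 'orange': (0.5842, -0.2184, 0.054, 119), 'yellow': (0.5847, -0.116, 0.051, 95)}
wrist {'purple': (0.5275, 0.2986, 0.054, 1045), 'green': (0.4629, -0.2207, 0.055, 1166), 'blue': (0.4593, -0.1081, 0.053, 1076), 'orange': (0.5834, -0.2127, 0.054, 917), 'yellow': (0.5844, -0.1108, 0.054, 934)}
pos [0.4482 0.1655 0.4196] yaw -3.139 shift(cur axes) [-1.666  2.546  3.39 ] shift(target axes) [-2.047  2.248  3.392] turn [-1.000e-03 -6.000e-03 -1.333e+00]
```

```bash
python3 -m jog '[[0,0,0,0,0,-0.67],[0,0,0,0,0,-0.67],[-0.7,0.8,0.6,0,0,0],[-0.7,0.8,0.6,0,0,0],[-0.65,0.7,0.6,0,0,0],[0,0,1,0,0,0],[0,0,1,0,0,0],[0,0,0,0,0,0]]' 1
python3 go.py .529 .296 .065 -2.979; python3 -c "
from h import *
print(tops(dict(purple=.105),'wrist'))"
```

```text
time: 2.98
tool_pos: [0.5294, 0.2947, 0.2261]
ee_rot: [-3.14, -0.006, -2.979]
force: [-0.0, 0.1, -0.1]
width: 0.0853
grip_force: 0.0
pos [0.5294 0.2947 0.2261] yaw -2.979 shift(cur axes) [-0.018  0.033  3.221] shift(target axes) [3.000e-03 2.600e-02 3.221e+00] turn [-0.017 -0.053  0.004]
{'purple': (0.5283, 0.299, 0.054, 3248)}
```

```bash
python3 -m jog '[[0.03,0.06,1,0,-0.05,0],[0,0,1,0,0,0],[0,0,0.8,0,0,0],[0,0,0.4,0,0,0],[0,0,0,0,0,0]]' 1
python3 -m jog '[[0,0,0,0,0,0],[0,0,0,0,0,0],[0,0,0,0,0,0],[0,0,0,0,0,0],[0,0,0,0,0,0],[0,0,0,0,0,0]]' 0
python3 -m jog '[[0,0,-0.5,0,0,0],[0,0,-1,0,0,0],[0,0,-1,0,0,0],[0,0,-0.5,0,0,0],[0,0,0,0,0,0]]' 0
python3 go.py .695 -.105 .2; python3 -c "
from h import *
print(tops(dict(green=.085,blue=.085,orange=.085,yellow=.085)))"
```

```text
time: 3.65
tool_pos: [0.5299, 0.2977, 0.071]
ee_rot: [3.141, 0.006, -2.98]
force: [0.9, 0.2, 0.7]
width: 0.0855
grip_force: 0.0
time: 4.4
tool_pos: [0.5304, 0.2978, 0.0723]
ee_rot: [3.141, 0.009, -2.98]
force: [-0.9, -0.2, 8.4]
width: 0.0535
grip_force: 62.7
time: 5.03
tool_pos: [0.5292, 0.2976, 0.2231]
ee_rot: [3.14, 0.01, -2.98]
force: [1.1, -0.1, -1.7]
width: 0.0538
grip_force: 63.2
pos [0.5292 0.2976 0.2231] yaw -2.98 shift(cur axes) [-1.968 -8.482  0.471] shift(target axes) [-1.968 -8.482  0.471] turn [0. 0. 0.]
{'green': (0.4664, -0.2244, 0.056, 193), 'blue': (0.4633, -0.1111, 0.053, 150), 'orange': (0.5874, -0.2143, 0.049, 151), 'yellow': (0.5882, -0.1127, 0.054, 175)}
```

```bash
python3 -m jog '[[0,-1,0,0,0.08,0],[-0.2,-1,0,0,0,0],[-0.4,-1,0,0,0,0],[-0.4,-1,0,0,0,0],[-0.4,-1,0,0,0,0],[-0.4,-1,0,0,0,0],[-0.17,-1,0,0,0,0],[0,-1,0,0,0,0]]' 0
python3 -m jog '[[0,-0.48,0.5,0,0,0],[0,0,1,0,0,0],[0,0,1,0,0,0],[0,0,0,0,0,0],[0,0,0,0,0,0]]' 0
python3 go.py .695 -.105 .054 -2.98
```

```text
time: 6.08
tool_pos: [0.6904, -0.0832, 0.2175]
ee_rot: [3.141, -0.006, -2.98]
force: [1.0, 0.1, -0.8]
width: 0.0537
grip_force: 63.3
time: 6.7
tool_pos: [0.6941, -0.1051, 0.096]
ee_rot: [-3.141, -0.003, -2.979]
force: [-0.4, 0.2, 0.6]
width: 0.0535
grip_force: 63.4
pos [ 0.6941 -0.1051  0.096 ] yaw -2.979 shift(cur axes) [-0.02  -0.001  0.839] shift(target axes) [-0.018 -0.001  0.839] turn [-0.002 -0.022  0.006]
```

```bash
python3 -m jog '[[0,0,0.6,0,0,0],[0,0,0.2,0,0,0],[0,0,0.04,0,0,0],[0,0,0,0,0,0]]' 0
```

```text
time: 7.2
tool_pos: [0.6941, -0.1055, 0.054]
ee_rot: [-3.141, -0.002, -2.98]
force: [-0.2, 0.0, -0.3]
width: 0.0539
grip_force: 63.4
```

```bash
python3 -m jog '[[0,0,0.02,0,0,0],[0,0,0,0,0,0]]' 0
python3 -m jog '[[0,0,0,0,0,0],[0,0,0,0,0,0],[0,0,-0.2,0,0,0],[0,0,-1,0,0,0],[0,0,-1,0,0,0],[0,0,-1,0,0,0],[0,0,0,0,0,0]]' 1
python3 -c "
from h import *
for n in ('scene','side','wrist'): print(tops(dict(purple=.085,green=.085,blue=.085,orange=.085,yellow=.085),n))
from go import go
go(.587,-.113,.2,-2.98)"
```

```text
time: 7.45
tool_pos: [0.694, -0.1055, 0.0526]
ee_rot: [-3.141, -0.002, -2.98]
force: [-1.9, 0.1, 4.8]
width: 0.0539
grip_force: 63.7
time: 8.32
tool_pos: [0.6954, -0.1055, 0.2176]
ee_rot: [-3.139, 0.003, -2.98]
force: [-0.2, -0.8, -1.1]
width: 0.0854
grip_force: 0.0
{'purple': (0.6951, -0.1089, 0.054, 183), 'green': (0.4647, -0.2267, 0.058, 193), 'blue': (0.4627, -0.1119, 0.052, 151), 'orange': (0.5882, -0.2147, 0.051, 160), 'yellow': (0.5873, -0.1144, 0.053, 172)}
{'purple': (0.6905, -0.1111, 0.049, 84), 'green': (0.4666, -0.2242, 0.058, 134), 'blue': (0.4619, -0.1144, 0.054, 102), 'orange': (0.5821, -0.2182, 0.054, 117), 'yellow': (0.584, -0.1168, 0.052, 97)}
{'purple': (0.6908, -0.1057, 0.053, 3064), 'green': None, 'blue': None, 'orange': (0.5844, -0.213, 0.053, 4061), 'yellow': (0.5852, -0.1112, 0.053, 4152)}
pos [ 0.6939 -0.1053  0.211 ] yaw -2.98 shift(cur axes) [2.133 0.192 0.23 ] shift(target axes) [2.134 0.191 0.22 ] turn [ 0.002 -0.037  0.003]
```

```bash
python3 -m jog '[[0.7,0.07,0,0,0,0],[0.7,0.07,0,0,0,0],[0.76,0.05,0,0,0,0],[0,0,1,0,0,0],[0,0,1,0,0,0],[0,0,0.8,0,0,0],[0,0,0.35,0,0,0],[0,0,0,0,0,0]]' 1
python3 -m jog '[[0,0,0,0,0,0],[0,0,0,0,0,0],[0,0,0,0,0,0],[0,0,0,0,0,0],[0,0,0,0,0,0],[0,0,-0.5,0,0,0],[0,0,-1,0,0,0],[0,0,-1,0,0,0]]' 0
python3 -m jog '[[0,0,-1,0,0,0],[0,0,0,0,0,0]]' 0
python3 go.py .563 .303 .2 -2.98
```

```text
time: 9.48
tool_pos: [0.585, -0.1133, 0.0535]
ee_rot: [3.141, -0.006, -2.98]
force: [-0.7, -0.3, 0.6]
width: 0.0854
grip_force: 0.0
time: 10.48
tool_pos: [0.5858, -0.1134, 0.1819]
ee_rot: [-3.141, -0.003, -2.98]
force: [0.5, -0.1, -0.7]
width: 0.0535
grip_force: 63.2
time: 10.72
tool_pos: [0.5873, -0.1136, 0.2351]
ee_rot: [-3.139, 0.004, -2.98]
force: [0.4, -1.2, -1.6]
width: 0.0533
grip_force: 63.2
pos [ 0.5873 -0.1136  0.2351] yaw -2.98 shift(cur axes) [-0.862  8.304  0.681] shift(target axes) [-0.861  8.302  0.703] turn [-0.025  0.03   0.004]
```

```bash
python3 -m jog '[[-0.1,1,0,0,0,0],[-0.1,1,0,0,0,0],[-0.1,1,0,0,0,0],[-0.1,1,0,0,0,0],[-0.1,1,0,0,0,0],[-0.1,1,0,0,0,0],[-0.1,1,0,0,0,0],[-0.16,1,0,0,0,0]]' 0
python3 -m jog '[[0,0.3,0.5,0,0,0],[0,0,1,0,0,0],[0,0,0.9,0,0,0],[0,0,0,0,0,0],[0,0,0,0,0,0]]' 0
python3 go.py .563 .303 .0745 -2.98
```

```text
time: 11.72
tool_pos: [0.5635, 0.29, 0.2291]
ee_rot: [-3.142, -0.004, -2.979]
force: [0.4, -0.8, -0.7]
width: 0.053
grip_force: 63.3
time: 12.35
tool_pos: [0.5618, 0.3033, 0.1114]
ee_rot: [3.141, -0.002, -2.98]
force: [0.7, -0.1, -0.1]
width: 0.0536
grip_force: 63.4
pos [0.5618 0.3033 0.1114] yaw -2.98 shift(cur axes) [-0.025 -0.01   0.737] shift(target axes) [-0.023 -0.01   0.737] turn [ 0.004 -0.016  0.003]
```

```bash
python3 -m jog '[[-0.02,0,0.5,0,0,0],[0,0,0.22,0,0,0],[0,0,0.03,0,0,0],[0,0,0,0,0,0]]' 0
python3 -m jog '[[0,0,0,0,0,0],[0,0,0,0,0,0],[0,0,-0.2,0,0,0],[0,0,-1,0,0,0],[0,0,-1,0,0,0],[0,0,-1,0,0,0],[0,0,0,0,0,0]]' 1
python3 -c "
from h import *
print(tops(dict(yellow=.105),'wrist'))
for n in ('scene','side'): print(tops(dict(yellow=.105,purple=.085,green=.085,blue=.085,orange=.085),n))
from go import go
go(.587,-.215,.2,-2.98)"
```

```text
time: 12.85
tool_pos: [0.5631, 0.3035, 0.0747]
ee_rot: [3.141, -0.0, -2.98]
force: [-0.4, -2.0, 6.1]
width: 0.0531
grip_force: 68.0
time: 13.72
tool_pos: [0.5636, 0.3039, 0.2376]
ee_rot: [3.139, 0.003, -2.98]
force: [0.1, 0.1, -0.1]
width: 0.0856
grip_force: 0.0
{'yellow': (0.5615, 0.3042, 0.054, 2965)}
{'yellow': (0.5654, 0.3001, 0.054, 118), 'purple': (0.6951, -0.1105, 0.055, 188), 'green': (0.4662, -0.2229, 0.057, 196), 'blue': (0.4616, -0.1108, 0.054, 150), 'orange': (0.5873, -0.2141, 0.049, 158)}
{'yellow': (0.5615, 0.3026, 0.057, 54), 'purple': (0.6919, -0.1091, 0.05, 88), 'green': (0.4665, -0.2214, 0.059, 135), 'blue': (0.4615, -0.1107, 0.055, 102), 'orange': (0.5841, -0.2168, 0.052, 109)}
pos [0.5623 0.3032 0.2313] yaw -2.98 shift(cur axes) [  1.183 -10.308   0.634] shift(target axes) [  1.181 -10.308   0.627] turn [-0.002 -0.036  0.004]
```

```bash
python3 -m jog '[[0.41,-0.9,0,0,0,0],[0.41,-0.98,0,0,0,0],[0.41,-0.98,0,0,0,0],[0.41,-0.98,0,0,0,0],[0.41,-0.98,0,0,0,0],[0.41,-0.98,0,0,0,0],[0.41,-0.98,0,0,0,0],[0.47,-1,0,0,0,0]]' 1
python3 -m jog '[[0,0,0.5,0,0,0],[0,0,0,0,0,0],[0,0,0,0,0,0]]' 1
python3 -c "
from h import *
print(tops(dict(blue=.085,green=.085),'wrist'))
from go import go
go(.461,-.1115,.055,-2.98)"
```

```text
time: 14.88
tool_pos: [0.4595, -0.1089, 0.2313]
ee_rot: [3.141, -0.005, -2.979]
force: [1.1, -0.2, -0.1]
width: 0.0855
grip_force: 0.0
time: 15.25
tool_pos: [0.4605, -0.1071, 0.2076]
ee_rot: [3.141, -0.004, -2.979]
force: [0.1, -0.2, 0.5]
width: 0.0854
grip_force: 0.0
{'blue': (0.4596, -0.1088, 0.053, 3123), 'green': (0.4634, -0.2216, 0.054, 3479)}
pos [ 0.4607 -0.107   0.208 ] yaw -2.978 shift(cur axes) [-1.00e-03 -8.90e-02  3.06e+00] shift(target axes) [ 0.009 -0.089  3.06 ] turn [-0.001 -0.028  0.013]
```

Next come the grasp, lift and carry to disc 2 at (.468,.288).

```bash
python3 -m jog '[[0,-0.06,1,0,0,0],[0,0,1,0,0,0],[0,0,0.75,0,0,0],[0,0,0.3,0,0,0],[0,0,0,0,0,0]]' 1
python3 -m jog '[[0,0,0,0,0,0],[0,0,0,0,0,0],[0,0,0,0,0,0],[0,0,0,0,0,0],[0,0,0,0,0,0],[0,0,-0.5,0,0,0],[0,0,-1,0,0,0],[0,0,-1,0,0,0]]' 0
python3 -m jog '[[0,0,-1,0,0,0],[0,0,0,0,0,0]]' 0
python3 go.py .468 .288 .2 -2.98
```

```text
time: 15.92
tool_pos: [0.4606, -0.1103, 0.0553]
ee_rot: [3.141, -0.004, -2.979]
force: [-0.1, 0.7, 0.4]
width: 0.0848
grip_force: 0.0
time: 16.92
tool_pos: [0.4607, -0.1105, 0.1823]
ee_rot: [-3.141, -0.003, -2.98]
force: [0.6, 0.1, -0.1]
width: 0.0534
grip_force: 63.2
time: 17.18
tool_pos: [0.4621, -0.1108, 0.2349]
ee_rot: [-3.138, 0.003, -2.98]
force: [-0.3, -0.0, -1.2]
width: 0.0532
grip_force: 63.2
pos [ 0.4621 -0.1108  0.2349] yaw -2.98 shift(cur axes) [-1.4    7.855  0.677] shift(target axes) [-1.399  7.854  0.698] turn [-0.026  0.024  0.003]
```

```bash
python3 -m jog '[[-0.17,0.98,0,0,0,0],[-0.17,0.98,0,0,0,0],[-0.17,0.98,0,0,0,0],[-0.17,0.98,0,0,0,0],[-0.17,0.98,0,0,0,0],[-0.17,0.98,0,0,0,0],[-0.17,0.98,0,0,0,0],[-0.17,0.98,0,0,0,0]]' 0
python3 -m jog '[[0,0,0.5,0,0,0],[0,0,1,0,0,0],[0,0,0.9,0,0,0],[0,0,0,0,0,0],[0,0,0,0,0,0]]' 0
python3 go.py .468 .288 .0755 -2.98
```

```text
time: 18.18
tool_pos: [0.4645, 0.289, 0.2293]
ee_rot: [-3.141, -0.004, -2.979]
force: [0.5, 0.1, -0.4]
width: 0.0535
grip_force: 63.3
time: 18.8
tool_pos: [0.465, 0.2875, 0.1116]
ee_rot: [3.141, -0.002, -2.98]
force: [-0.5, 0.7, -0.3]
width: 0.0535
grip_force: 63.4
pos [0.465  0.2875 0.1116] yaw -2.98 shift(cur axes) [-0.061 -0.001  0.722] shift(target axes) [-0.06  -0.     0.723] turn [ 0.004 -0.017  0.003]
```

```bash
python3 -m jog '[[-0.06,0,0.5,0,0,0],[0,0,0.2,0,0,0],[0,0,0.03,0,0,0],[0,0,0,0,0,0]]' 0
python3 -m jog '[[0,0,0,0,0,0],[0,0,0,0,0,0],[0,0,-0.2,0,0,0],[0,0,-1,0,0,0],[0,0,-1,0,0,0],[0,0,-1,0,0,0],[0,0,0,0,0,0]]' 1
python3 -c "
from h import *
print(tops(dict(yellow=.105,blue=.105),'wrist'))
for n in ('scene','side'): print(tops(dict(yellow=.105,purple=.085,green=.085,blue=.105,orange=.085),n))
from go import go
go(.586,-.215,.2,-2.98)"
```

```text
time: 19.3
tool_pos: [0.4681, 0.2886, 0.0756]
ee_rot: [3.14, -0.001, -2.98]
force: [-1.1, 2.8, 6.7]
width: 0.0536
grip_force: 66.8
time: 20.18
tool_pos: [0.4689, 0.2883, 0.2384]
ee_rot: [3.139, 0.003, -2.98]
force: [0.3, 0.9, -0.7]
width: 0.0851
grip_force: 0.0
{'yellow': (0.5609, 0.3039, 0.054, 2333), 'blue': (0.4668, 0.2874, 0.054, 2970)}
{'yellow': (0.5603, 0.3016, 0.057, 124), 'purple': (0.6931, -0.1103, 0.055, 190), 'green': (0.4672, -0.2243, 0.056, 193), 'blue': (0.4713, 0.2818, 0.052, 102), 'orange': (0.5873, -0.2137, 0.051, 155)}
{'yellow': (0.5643, 0.3026, 0.056, 52), 'purple': (0.6911, -0.1109, 0.049, 89), 'green': (0.4633, -0.2232, 0.055, 133), 'blue': (0.4674, 0.2758, 0.045, 50), 'orange': (0.5837, -0.2188, 0.052, 107)}
pos [0.4676 0.2877 0.2327] yaw -2.98 shift(cur axes) [ -0.718 -10.304   0.653] shift(target axes) [ -0.719 -10.303   0.654] turn [-0.002 -0.036  0.003]
```

```bash
python3 -m jog '[[0,-1,0,0,0,0],[-0.1,-1,0,0,0,0],[-0.1,-1,0,0,0,0],[-0.1,-1,0,0,0,0],[-0.1,-1,0,0,0,0],[-0.1,-1,0,0,0,0],[-0.1,-1,0,0,0,0],[-0.1,-1,0,0,0,0]]' 1
python3 -m jog '[[0,-1,0,0,0,0],[0,-1,0,0,0,0],[0,-0.3,0.5,0,0,0],[0,0,0,0,0,0],[0,0,0,0,0,0]]' 1
python3 -c "
from h import *
print(tops(dict(orange=.085),'wrist'))
from go import go
go(.585,-.2145,.055,-2.98)"
```

```text
time: 21.32
tool_pos: [0.5667, -0.1029, 0.2317]
ee_rot: [3.141, -0.005, -2.98]
force: [0.2, 0.3, 0.8]
width: 0.0852
grip_force: 0.0
time: 21.95
tool_pos: [0.5853, -0.2141, 0.2082]
ee_rot: [3.141, -0.004, -2.979]
force: [-0.6, 0.4, -0.4]
width: 0.0855
grip_force: 0.0
{'orange': (0.5843, -0.2131, 0.053, 3048)}
pos [ 0.5855 -0.214   0.2088] yaw -2.979 shift(cur axes) [ 1.000e-03 -9.000e-03  3.076e+00] shift(target axes) [ 0.011 -0.009  3.076] turn [-0.001 -0.027  0.01 ]
```

```bash
python3 -m jog '[[0,0,1,0,0,0],[0,0,1,0,0,0],[0,0,0.75,0,0,0],[0,0,0.32,0,0,0],[0,0,0,0,0,0]]' 1
python3 -m jog '[[0,0,0,0,0,0],[0,0,0,0,0,0],[0,0,0,0,0,0],[0,0,0,0,0,0],[0,0,0,0,0,0],[0,0,-0.5,0,0,0],[0,0,-1,0,0,0],[0,0,-1,0,0,0]]' 0
python3 -m jog '[[0,0,-1,0,0,0],[0,0,0,0,0,0]]' 0
python3 go.py .579 .209 .2 -2.98
```

```text
time: 22.62
tool_pos: [0.585, -0.2145, 0.055]
ee_rot: [3.141, -0.004, -2.979]
force: [0.0, 0.3, 0.3]
width: 0.0852
grip_force: 0.0
time: 23.62
tool_pos: [0.5852, -0.2148, 0.1819]
ee_rot: [-3.141, -0.003, -2.98]
force: [-0.6, -0.5, -0.9]
width: 0.0538
grip_force: 63.2
time: 23.88
tool_pos: [0.5866, -0.2153, 0.2353]
ee_rot: [-3.137, 0.003, -2.98]
force: [0.1, -0.2, -1.9]
width: 0.0535
grip_force: 63.2
pos [ 0.5866 -0.2153  0.2353] yaw -2.98 shift(cur axes) [-1.216  8.402  0.675] shift(target axes) [-1.215  8.4    0.706] turn [-0.034  0.025  0.003]
```

```bash
python3 -m jog '[[-0.15,0.9,0,0,0,0],[-0.15,1,0,0,0,0],[-0.15,1,0,0,0,0],[-0.15,1,0,0,0,0],[-0.15,1,0,0,0,0],[-0.15,1,0,0,0,0],[-0.15,1,0,0,0,0],[-0.15,1,0,0,0,0]]' 0
python3 -m jog '[[0,0.5,0.5,0,0,0],[0,0,1,0,0,0],[0,0,0.9,0,0,0],[0,0,0,0,0,0],[0,0,0,0,0,0]]' 0
python3 go.py .579 .209 .0755 -2.98
```

```text
time: 24.88
tool_pos: [0.5805, 0.1863, 0.229]
ee_rot: [-3.142, -0.004, -2.98]
force: [0.2, -0.5, -1.9]
width: 0.0532
grip_force: 63.3
time: 25.5
tool_pos: [0.5771, 0.2094, 0.1113]
ee_rot: [3.141, -0.002, -2.98]
force: [-0.8, 0.2, -0.5]
width: 0.0537
grip_force: 63.4
pos [0.5771 0.2094 0.1113] yaw -2.98 shift(cur axes) [-0.037 -0.015  0.716] shift(target axes) [-0.036 -0.015  0.716] turn [ 0.002 -0.016  0.002]
```

```bash
python3 -m jog '[[-0.03,0,0.5,0,0,0],[0,0,0.2,0,0,0],[0,0,0.03,0,0,0],[0,0,0,0,0,0]]' 0
python3 -m jog '[[0,0,0,0,0,0],[0,0,0,0,0,0],[0,0,-0.2,0,0,0],[0,0,-1,0,0,0],[0,0,-1,0,0,0],[0,0,-1,0,0,0],[0,0,0,0,0,0]]' 0.9
python3 -c "
from h import *
print(tops(dict(yellow=.105,blue=.105,orange=.105),'wrist'))
for n in ('scene','side'): print(tops(dict(yellow=.105,purple=.085,green=.085,blue=.105,orange=.105),n))
from go import go
go(.4645,-.222,.2,-2.98)"
```

```text
time: 26.0
tool_pos: [0.5788, 0.2102, 0.0755]
ee_rot: [3.14, -0.0, -2.98]
force: [-0.9, 2.7, 5.0]
width: 0.0534
grip_force: 66.7
time: 26.88
tool_pos: [0.5795, 0.2099, 0.2384]
ee_rot: [3.141, 0.003, -2.98]
force: [0.0, 0.1, 0.0]
width: 0.0765
grip_force: 0.0
{'yellow': (0.5616, 0.3034, 0.054, 2914), 'blue': (0.4672, 0.2874, 0.054, 3882), 'orange': (0.577, 0.2094, 0.054, 2894)}
{'yellow': (0.5638, 0.3006, 0.052, 123), 'purple': (0.6951, -0.109, 0.054, 181), 'green': (0.4668, -0.2231, 0.058, 198), 'blue': (0.4743, 0.2821, 0.05, 93), 'orange': (0.5799, 0.2069, 0.048, 112)}
{'yellow': (0.5616, 0.3045, 0.061, 51), 'purple': (0.6943, -0.1105, 0.054, 92), 'green': (0.4652, -0.2236, 0.054, 132), 'blue': (0.4657, 0.2786, 0.048, 52), 'orange': (0.572, 0.2011, 0.057, 53)}
pos [0.5782 0.2095 0.2323] yaw -2.98 shift(cur axes) [ 3.632 -8.151  0.664] shift(target axes) [ 3.632 -8.153  0.646] turn [-0.001 -0.036  0.003]
```

```bash
python3 -m jog '[[0.4,-0.8,0,0,0,0],[0.4,-0.9,0,0,0,0],[0.4,-0.9,0,0,0,0],[0.4,-0.9,0,0,0,0],[0.4,-0.9,0,0,0,0],[0.4,-0.9,0,0,0,0],[0.4,-0.9,0,0,0,0],[0.4,-0.9,0,0,0,0]]' 1
python3 -m jog '[[0.43,-1,0,0,0,0],[0,-0.05,0.5,0,0,0],[0,0,0,0,0,0],[0,0,0,0,0,0]]' 1
python3 -c "
from h import *
print(tops(dict(green=.085),'wrist'))
from go import go
go(.464,-.222,.055,-2.98)"
```

```text
time: 28.02
tool_pos: [0.4767, -0.1678, 0.2322]
ee_rot: [3.141, -0.005, -2.98]
force: [0.9, 0.2, 0.1]
width: 0.0854
grip_force: 0.0
time: 28.52
tool_pos: [0.465, -0.2213, 0.2087]
ee_rot: [3.141, -0.004, -2.979]
force: [-0.6, -0.1, -0.2]
width: 0.0855
grip_force: 0.0
{'green': (0.4633, -0.222, 0.054, 3165)}
pos [ 0.4652 -0.2213  0.2091] yaw -2.979 shift(cur axes) [ 0.016 -0.009  3.082] shift(target axes) [ 0.026 -0.01   3.082] turn [-0.001 -0.028  0.011]
```

```bash
python3 -m jog '[[0,0,1,0,0,0],[0,0,1,0,0,0],[0,0,0.75,0,0,0],[0,0,0.32,0,0,0],[0,0,0,0,0,0]]' 1
python3 -m jog '[[0,0,0,0,0,0],[0,0,0,0,0,0],[0,0,0,0,0,0],[0,0,0,0,0,0],[0,0,0,0,0,0],[0,0,-0.5,0,0,0],[0,0,-1,0,0,0],[0,0,-1,0,0,0]]' 0
python3 -m jog '[[0,0,-1,0,0,0],[0,0,0,0,0,0]]' 0
python3 go.py .484 .193 .2 -2.98
```

```text
time: 29.2
tool_pos: [0.4646, -0.2216, 0.0553]
ee_rot: [3.141, -0.004, -2.979]
force: [0.3, -0.4, -0.6]
width: 0.0854
grip_force: 0.0
time: 30.2
tool_pos: [0.4647, -0.2218, 0.1823]
ee_rot: [-3.141, -0.003, -2.98]
force: [0.9, -0.1, -0.8]
width: 0.0535
grip_force: 63.1
time: 30.45
tool_pos: [0.4661, -0.2224, 0.2352]
ee_rot: [-3.137, 0.002, -2.98]
force: [-0.1, 0.0, -1.0]
width: 0.0536
grip_force: 63.1
pos [ 0.4661 -0.2224  0.2352] yaw -2.98 shift(cur axes) [-1.692  8.145  0.671] shift(target axes) [-1.69   8.142  0.705] turn [-0.038  0.019  0.003]
```

```bash
python3 -m jog '[[-0.22,1,0,0,0,0],[-0.22,1,0,0,0,0],[-0.22,1,0,0,0,0],[-0.22,1,0,0,0,0],[-0.22,1,0,0,0,0],[-0.22,1,0,0,0,0],[-0.22,1,0,0,0,0],[-0.22,1,0,0,0,0]]' 0
python3 -m jog '[[0,0.13,0.5,0,0,0],[0,0,1,0,0,0],[0,0,0.9,0,0,0],[0,0,0,0,0,0],[0,0,0,0,0,0]]' 0
python3 go.py .484 .193 .0755 -2.98
```

```text
time: 31.45
tool_pos: [0.487, 0.1888, 0.2294]
ee_rot: [-3.142, -0.004, -2.98]
force: [1.1, -0.6, -0.1]
width: 0.0537
grip_force: 63.2
time: 32.08
tool_pos: [0.4865, 0.1937, 0.1116]
ee_rot: [3.141, -0.002, -2.98]
force: [0.1, 0.4, 0.8]
width: 0.0533
grip_force: 63.3
pos [0.4865 0.1937 0.1116] yaw -2.98 shift(cur axes) [ 0.05  -0.005  0.722] shift(target axes) [ 0.051 -0.005  0.722] turn [ 0.002 -0.016  0.003]
```

```bash
python3 -m jog '[[0.04,0,0.5,0,0,0],[0,0,0.2,0,0,0],[0,0,0.03,0,0,0],[0,0,0,0,0,0]]' 0
python3 -m jog '[[0,0,0,0,0,0],[0,0,0,0,0,0],[0,0,-0.2,0,0,0],[0,0,-1,0,0,0],[0,0,-1,0,0,0],[0,0,-1,0,0,0],[0,0,-1,0,0,0],[0,0,0,0,0,0]]' 0.9
python3 -c "
from h import *
print(tops(dict(yellow=.105,blue=.105,orange=.105,green=.105),'wrist'))
for n in ('scene','side'): print(tops(dict(yellow=.105,purple=.085,green=.105,blue=.105,orange=.105),n))
from go import go
go(.5675,.094,.25,1.063)"
```

```text
time: 32.58
tool_pos: [0.4848, 0.1938, 0.0756]
ee_rot: [3.14, -0.001, -2.98]
force: [-1.8, 2.7, 5.8]
width: 0.0533
grip_force: 67.0
time: 33.58
tool_pos: [0.4853, 0.1935, 0.2883]
ee_rot: [3.141, 0.003, -2.98]
force: [0.0, -0.6, -0.1]
width: 0.077
grip_force: 0.0
{'yellow': (0.561, 0.3035, 0.053, 925), 'blue': (0.4667, 0.2872, 0.054, 2173), 'orange': (0.5769, 0.2097, 0.054, 1696), 'green': (0.4829, 0.1927, 0.054, 2220)}
{'yellow': (0.5609, 0.3021, 0.059, 121), 'purple': (0.6951, -0.1091, 0.054, 182), 'green': (0.4854, 0.1905, 0.057, 135), 'blue': (0.4709, 0.2828, 0.05, 99), 'orange': (0.58, 0.2083, 0.054, 115)}
{'yellow': (0.5636, 0.2982, 0.058, 52), 'purple': (0.6896, -0.1103, 0.054, 88), 'green': (0.4876, 0.1898, 0.061, 73), 'blue': (0.4655, 0.2795, 0.049, 52), 'orange': (0.5736, 0.2017, 0.05, 52)}
pos [0.4843 0.1932 0.2827] yaw -2.98 shift(cur axes) [-1.325 -2.225  0.649] shift(target axes) [-0.924  2.419  0.655] turn [-4.0000e-02 -1.8000e-02  1.8671e+01]
```

```bash
python3 -m jog '[[0,0,0,0,0,-0.94],[0,0,0,0,0,-0.94],[0,0,0,0,0,-0.94],[0,0,0,0,0,-0.94],[0,0,0,0,0,-0.94],[0,0,0,0,0,-0.94],[0,0,0,0,0,-0.94],[0,0,0,0,0,-0.93]]' 0.5
python3 go.py .5675 .094 .2 -2.0786
```

```text
time: 34.72
tool_pos: [0.4841, 0.1931, 0.2818]
ee_rot: [3.137, -0.004, -2.075]
force: [0.7, 0.8, 0.7]
width: 0.0433
grip_force: 0.0
pos [0.4841 0.1931 0.2818] yaw -2.075 shift(cur axes) [ 0.924 -2.424  1.63 ] shift(target axes) [ 0.921 -2.421  1.636] turn [ 0.036 -0.032  0.032]
```

```bash
python3 -m jog '[[0.31,-0.81,0.5,0.03,-0.03,0],[0.31,-0.8,0.5,0,0,0],[0.3,-0.81,0.6,0,0,0],[0,0,0,0,0,0],[0,0,0,0,0,0]]' 0.5
python3 - <<'E'
from h import *
im,d,p=shot("wrist"); cv2.imwrite("pics/w2.png",im); np.savez("w2.npz",im=im,T=p["world_from_camera"])
h=cv2.cvtColor(im,cv2.COLOR_BGR2HSV); P=cloud(im,d,p)
m=(h[...,0]<18)&(h[...,1]>120)&(h[...,2]>60)&(np.hypot(P[...,0]-.5675,P[...,1]-.094)<.045)&(P[...,2]>.08)
Q=P[m][:,:2].astype(np.float32); r=cv2.minAreaRect(Q); print(m.sum(),r, np.median(P[m],0))
from go import go
go(.5675,.094,.069,-2.0786)
E
```

```text
time: 35.35
tool_pos: [0.5675, 0.0944, 0.2027]
ee_rot: [3.141, 0.001, -2.079]
force: [-0.7, 0.2, 0.2]
width: 0.0427
grip_force: 0.0
997 ((0.5623075366020203, 0.0982012152671814), (0.05383472144603729, 0.03249138221144676), 60.238685607910156) [0.56663954 0.09062566 0.08863814]
pos [0.5675 0.0948 0.2035] yaw -2.078 shift(cur axes) [ 0.019 -0.005  2.689] shift(target axes) [ 0.015 -0.007  2.689] turn [-0.006  0.013  0.005]
```

View pics/w2.png

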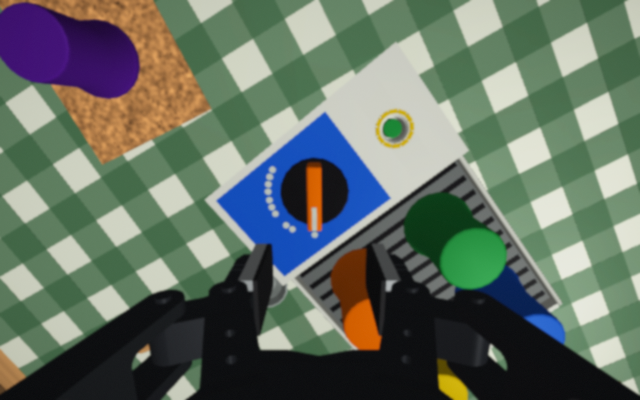

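The picture shows the bar at (314,195), upright in the view, so it is in line with the fingers. The pointer is at the one-dot mark, and the ring is at (394,128).

```bash
python3 -m jog '[[0.03,-0.03,1,0,0,0],[0,0,1,0,0,0],[0,0,0.5,0,0,0],[0,0,0.18,0,0,0],[0,0,0,0,0,0],[0,0,0,0,0,0]]' 0.5
python3 -m jog '[[0,0,0,0,0,0],[0,0,0,0,0,0],[0,0,0,0,0,0],[0,0,0,0,0,0],[0,0,0,0,0,0]]' 0
```

```text
time: 36.15
tool_pos: [0.5693, 0.0927, 0.0709]
ee_rot: [-3.139, 0.003, -2.078]
force: [-0.5, -0.9, -0.3]
width: 0.0423
grip_force: 0.0
time: 36.78
tool_pos: [0.5702, 0.0916, 0.0704]
ee_rot: [-3.137, 0.002, -2.079]
force: [9.7, -6.3, -0.1]
width: 0.0108
grip_force: 62.4
```

```bash
python3 -m jog '[[0,-0.03,0,0,0,0],[0,0,0,0,0,0.5],[0,0,0,0,0,1],[0,0,0,0,0,1],[0,0,0,0,0,1],[0,0,0,0,0,1],[0,0,0,0,0,0.5],[0,0,0,0,0,0]]' 0
python3 -m jog '[[0,0,0,0,0,1],[0,0,0,0,0,1],[0,0,0,0,0,1],[0,0,0,0,0,1],[0,0,0,0,0,1],[0,0,0,0,0,0],[0,0,0,0,0,0]]' 0
```

```text
time: 37.78
tool_pos: [0.5697, 0.0924, 0.0704]
ee_rot: [3.14, 0.002, -2.679]
force: [-9.2, 6.0, 11.9]
width: 0.0104
grip_force: 63.9
time: 38.65
tool_pos: [0.5696, 0.0936, 0.0704]
ee_rot: [3.137, 0.0, 3.005]
force: [-9.9, 15.5, 10.5]
width: 0.0104
grip_force: 63.9
```

```bash
python3 -m jog '[[0,0,0,0,0,0],[0,0,0,0,0,0],[0,0,-0.3,0,0,0],[0,0,-1,0,0,0],[0,0,-1,0,0,0],[0,0,-1,0,0,0],[0,0,0,0,0,0],[0,0,0,0,0,0]]' 0.5
python3 - <<'E'
from h import *
im,d,p=shot("wrist"); cv2.imwrite("pics/w3.png",im); np.savez("w3.npz",im=im,T=p["world_from_camera"])
from go import go
go(.484,-.376,.25,np.pi)
h=cv2.cvtColor(im,cv2.COLOR_BGR2HSV); ring=(h[...,0]>20)&(h[...,0]<32)&(h[...,1]>90)
v,u=np.mgrid[0:400,0:640]; X=plane(p,np.stack([u,v],-1).reshape(-1,2),.055).reshape(400,640,3)
m=ring&(np.hypot(X[...,0]-.4846,X[...,1]-.081)<.03); (x,y),r=cv2.minEnclosingCircle(X[m][:,:2].astype(np.float32)); print("ring",x,y,r,m.sum())
E
```

```text
time: 39.65
tool_pos: [0.5696, 0.0914, 0.2344]
ee_rot: [3.141, 0.002, 3.005]
force: [-0.4, -0.0, -2.3]
width: 0.0428
grip_force: 0.0
pos [0.5694 0.0914 0.2335] yaw 3.005 shift(cur axes) [ 0.417 -9.493 -0.337] shift(target axes) [ 1.708 -9.348 -0.33 ] turn [ 0.006  0.003 -1.141]
ring 0.48538804054260254 0.07980334758758545 0.01643136329948902 381
```

View pics/w3.png

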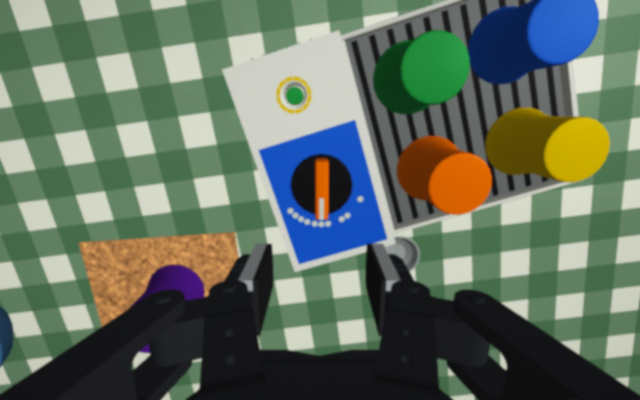

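The pointer at (321,213) stands at the three-dot mark (314–328,224). The recess ring is at (294,95), and all four washed beakers are on the grille. Next is the stylus.

```bash
python3 -m jog '[[0,0,-0.33,0,0,-0.57],[0,0,0,0,0,-0.57],[0.2,-1,0,0,0,0],[0.2,-1,0,0,0,0],[0.2,-1,0,0,0,0],[0.2,-1,0,0,0,0],[0.2,-1,0,0,0,0],[0.2,-1,0,0,0,0]]' 0.6
python3 -m jog '[[0.5,-1,0,0,0,0],[0.9,-1,0,0,0,0],[0.9,0,0,0,0,0],[0,0,0,0,0,0],[0,0,0,0,0,0]]' 0.6
python3 - <<'E'
from h import *
im,d,p=shot("wrist"); cv2.imwrite("pics/w4.png",im); np.savez("w4.npz",im=im,d=d,T=p["world_from_camera"])
P=cloud(im,d,p); h=cv2.cvtColor(im,cv2.COLOR_BGR2HSV)
red=((h[...,0]<6)|(h[...,0]>172))&(h[...,1]>130)&(h[...,2]>50)
m=red&(np.hypot(P[...,0]-.484,P[...,1]+.376)<.05)&(abs(P[...,2]-.143)<.008); T=P[m]; print("handle top",m.sum(),cv2.minEnclosingCircle(T[:,:2].astype(np.float32)),np.median(T,0))
m=(abs(P[...,2]-.06)<.005)&(np.hypot(P[...,0]-.484,P[...,1]+.376)<.06); print("block",cv2.minAreaRect(P[m][:,:2].astype(np.float32)))
from go import go
go(.484,-.376,.25,np.pi)
E
```

```text
time: 40.7
tool_pos: [0.5088, -0.21, 0.2492]
ee_rot: [3.14, -0.0, 3.142]
force: [0.2, 1.2, -0.7]
width: 0.0512
grip_force: 0.0
time: 41.32
tool_pos: [0.398, -0.3049, 0.2496]
ee_rot: [3.14, 0.001, 3.141]
force: [1.0, -0.2, 1.0]
width: 0.0514
grip_force: 0.0
handle top 0 ((0.0, 0.0), 0.0) [nan nan nan]
block ((0.48007482290267944, -0.3747812509536743), (0.07055149227380753, 0.07102814316749573), 29.160722732543945)
pos [ 0.3984 -0.3048  0.2496] yaw -3.141 shift(cur axes) [-1.712 -1.426 -0.009] shift(target axes) [-1.713 -1.425 -0.009] turn [0.012 0.007 0.003]
  return _methods._mean(a, axis=axis, dtype=dtype,
  ret = um.true_divide(
```

View pics/w4.png

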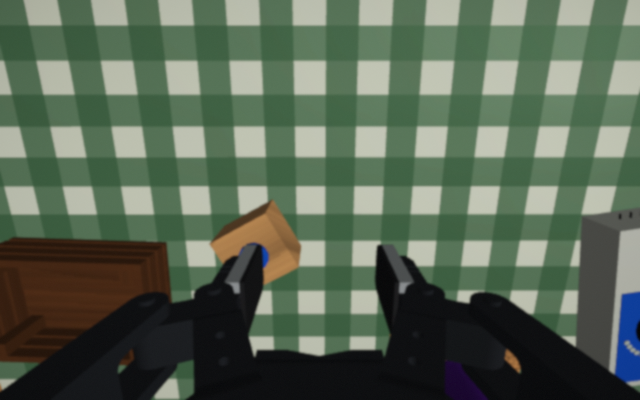

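The left finger hides the stylus at (245,260). The block is at about (262,245), and its centre measures (.480,-.375). I'll line up in y and look again.

```bash
python3 -m jog '[[0,-0.7,0,0,0,0],[-0.2,-0.7,0,0,0,0],[0,0,0,0,0,0],[0,0,0,0,0,0]]' 0.7
python3 - <<'E'
from h import *
im,d,p=shot("wrist"); cv2.imwrite("pics/w5.png",im); np.savez("w5.npz",im=im,d=d,T=p["world_from_camera"])
P=cloud(im,d,p); h=cv2.cvtColor(im,cv2.COLOR_BGR2HSV)
red=((h[...,0]<6)|(h[...,0]>172))&(h[...,1]>130)&(h[...,2]>50)
m=red&(np.hypot(P[...,0]-.484,P[...,1]+.376)<.05)&(abs(P[...,2]-.143)<.008); T=P[m]; print("handle top",m.sum(),cv2.minEnclosingCircle(T[:,:2].astype(np.float32)),np.median(T,0))
m=(h[...,0]>105)&(h[...,0]<130)&(h[...,1]>130)&(abs(P[...,2]-.068)<.006); print("flange",m.sum(),cv2.minEnclosingCircle(P[m][:,:2].astype(np.float32)))
m=(abs(P[...,2]-.06)<.005)&(np.hypot(P[...,0]-.484,P[...,1]+.376)<.06); print("block",cv2.minAreaRect(P[m][:,:2].astype(np.float32)))
from go import go
go(.482,-.376,.25,np.pi)
E
```

```text
time: 41.88
tool_pos: [0.4085, -0.3744, 0.2494]
ee_rot: [3.14, 0.001, -3.141]
force: [0.2, -0.6, 0.4]
width: 0.0601
grip_force: 0.0
handle top 518 ((0.4794703423976898, -0.37477561831474304), 0.010796299204230309) [ 0.47721984 -0.37455398  0.14316249]
flange 234 ((0.4788179397583008, -0.37423768639564514), 0.015010442584753036)
block ((0.48031318187713623, -0.3748210370540619), (0.07117181271314621, 0.07066921144723892), 28.941396713256836)
pos [ 0.4083 -0.3743  0.2497] yaw -3.141 shift(cur axes) [-1.473 -0.036 -0.004] shift(target axes) [-1.473 -0.034 -0.005] turn [0.011 0.008 0.008]
```

View pics/w5.png

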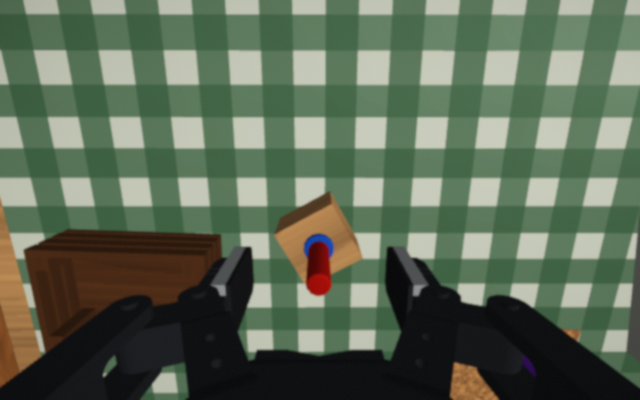

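The picture shows the handle top at (318,285), midway between the fingers, with the flange at (318,245). The measured diameters (22, 30 and 71 mm) fit the sizes given. Earlier wrist readings in x came out about 2 mm low, so I take x=.481.

```bash
python3 -m jog '[[-0.5,-0.01,0,0,0,0],[-0.5,0,0,0,0,0],[-0.46,0,0,0,0,0],[0,0,0.8,0,0,0],[0,0,0.9,0,0,0],[0,0,0.8,0,0,0],[0,0,0.4,0,0,0],[0,0,0,0,0,0]]' 0.6
python3 -c "
from go import go
go(.4813,-.375,.1,3.1416)"
```

```text
time: 42.92
tool_pos: [0.481, -0.3747, 0.1047]
ee_rot: [3.14, 0.0, -3.141]
force: [0.6, -0.5, 0.5]
width: 0.0513
grip_force: 0.0
pos [ 0.481  -0.3747  0.1047] yaw -3.141 shift(cur axes) [-0.006 -0.005  0.093] shift(target axes) [-0.006 -0.005  0.093] turn [0.014 0.003 0.004]
```

```bash
python3 -m jog '[[0,0,0.08,0.014,0,0],[0,0,0,0,0,0]]' 0.6
python3 -m jog '[[0,0,0,0,0,0],[0,0,0,0,0,0],[0,0,0,0,0,0],[0,0,0,0,0,0],[0,0,0,0,0,0],[0,0,0,0,0,0]]' 0
python3 -c "from go import go;go(.481,-.375,.2,3.1416)"
```

```text
time: 43.18
tool_pos: [0.4815, -0.3756, 0.1023]
ee_rot: [-3.14, 0.003, -3.142]
force: [-0.7, 0.0, 0.1]
width: 0.0516
grip_force: 0.0
time: 43.92
tool_pos: [0.4813, -0.3755, 0.1018]
ee_rot: [-3.14, 0.002, -3.142]
force: [-0.7, 0.2, 6.7]
width: 0.0206
grip_force: 58.4
pos [ 0.4813 -0.3755  0.1018] yaw -3.142 shift(cur axes) [ 0.002  0.008 -1.965] shift(target axes) [ 0.006  0.011 -1.965] turn [-0.012  0.016 -0.   ]
```

```bash
python3 -m jog '[[0,0,-0.3,0,0,0],[0,0,-0.8,0,0,0],[0,0,-1,0,0,0],[0,0,-0.7,0,0,0],[0,0,0,0,0,0],[0,0,0,0,0,0]]' 0
python3 - <<'E'
from h import *
im,d,p=shot("side"); cv2.imwrite("pics/s2.png",cv2.resize(im[150:330,220:420],None,fx=4,fy=3.3))
from go import go
go(.4865,.0795,.26,3.1416)
print({n:tops(dict(yellow=.105,purple=.085,green=.105,blue=.105,orange=.105),n) for n in ("scene",)})
E
```

```text
time: 44.68
tool_pos: [0.4807, -0.3751, 0.2406]
ee_rot: [-3.141, 0.001, 3.142]
force: [-0.5, 0.1, -1.2]
width: 0.0206
grip_force: 58.6
pos [ 0.4806 -0.375   0.24  ] yaw 3.142 shift(cur axes) [-0.118  9.09  -0.397] shift(target axes) [-0.118  9.09  -0.399] turn [ 0.002  0.001 -0.   ]
{'scene': {'yellow': (0.5643, 0.3, 0.053, 119), 'purple': (0.6945, -0.1089, 0.054, 185), 'green': (0.4856, 0.1914, 0.057, 138), 'blue': (0.472, 0.2833, 0.054, 102), 'orange': (0.5779, 0.2085, 0.052, 119)}}
```

View pics/s2.png

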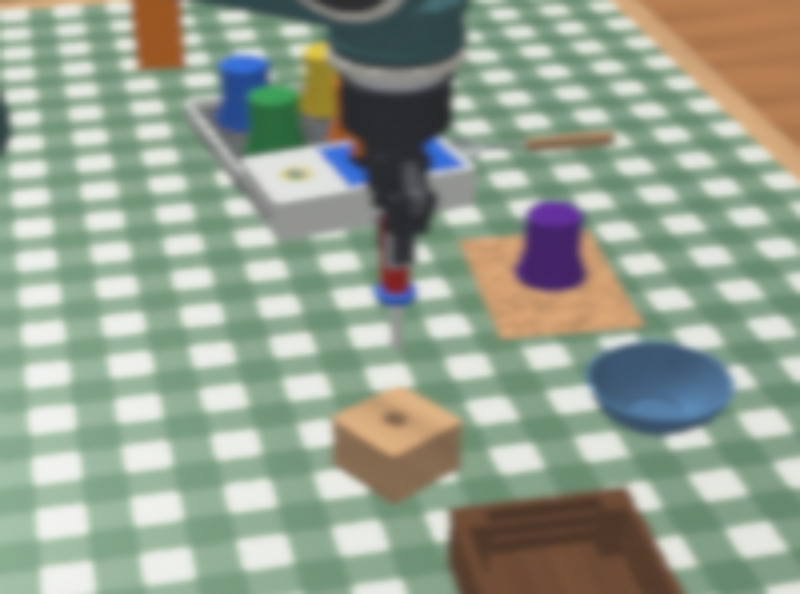

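The side crop shows the stylus hanging upright, with its tip at (398,345), clear of the block's hole at (395,415). Purple stands on the mat.

```bash
python3 -m jog '[[0,1,0,0,0,0],[0,1,0,0,0,0],[0,1,0,0,0,0],[0,1,0,0,0,0],[0,1,0,0,0,0],[0,1,0,0,0,0],[0,1,0,0,0,0],[0,1,0,0,0,0]]' 0
python3 -m jog '[[-0.12,1,0,0,0,0],[0,0.09,0.5,0,0,0],[0,0,0.5,0,0,0],[0,0,0,0,0,0],[0,0,0,0,0,0]]' 0
python3 - <<'E'
from h import *
p=viewer.camera_params("side"); print("hole",plane(p,[[318.75,275.8]],.06).round(4),"tip",plane(p,[[319.5,254.5]],.144).round(4))
from go import go
go(.4865,.0795,.137,3.1416)
im,d,p=shot("wrist"); q=proj(p,[[.4865,.0795,.055],[.4865,.0795,.092]]); print(q)
cv2.imwrite("pics/w6.png",im[120:400,160:480])
im,d,p=shot("scene"); print(proj(p,[[.4865,.0795,.055]])); cv2.imwrite("pics/sc6.png",cv2.resize(im[110:230,260:420],None,fx=5,fy=5,interpolation=cv2.INTER_CUBIC))
im,d,p=shot("side"); cv2.imwrite("pics/sd6.png",cv2.resize(im[130:250,230:390],None,fx=5,fy=5,interpolation=cv2.INTER_CUBIC)); print(proj(p,[[.4865,.0795,.055]]))
a=cv2.imread("pics/sc6.png"); b=cv2.imread("pics/sd6.png"); cv2.imwrite("pics/j6.png",np.vstack([a[150:450],b[150:450]]))
E
```

```text
time: 45.78
tool_pos: [0.4803, 0.0263, 0.2399]
ee_rot: [-3.141, 0.0, 3.141]
force: [0.7, -0.6, 0.3]
width: 0.0206
grip_force: 58.8
time: 46.4
tool_pos: [0.4871, 0.0791, 0.1914]
ee_rot: [-3.141, 0.002, 3.141]
force: [0.3, 0.1, 0.1]
width: 0.0205
grip_force: 58.8
hole [[ 0.4821 -0.3708  0.06  ]] tip [[ 0.4834 -0.3742  0.144 ]]
pos [0.4871 0.0791 0.1914] yaw 3.141 shift(cur axes) [0.014 0.009 1.089] shift(target axes) [0.012 0.008 1.089] turn [-0.007  0.013 -0.002]
[[319.0785426  191.42054051]
 [319.07133752 202.80016338]]
[[320.26772781 173.80610263]]
[[293.8280044  202.28716017]]
```

View pics/j6.png

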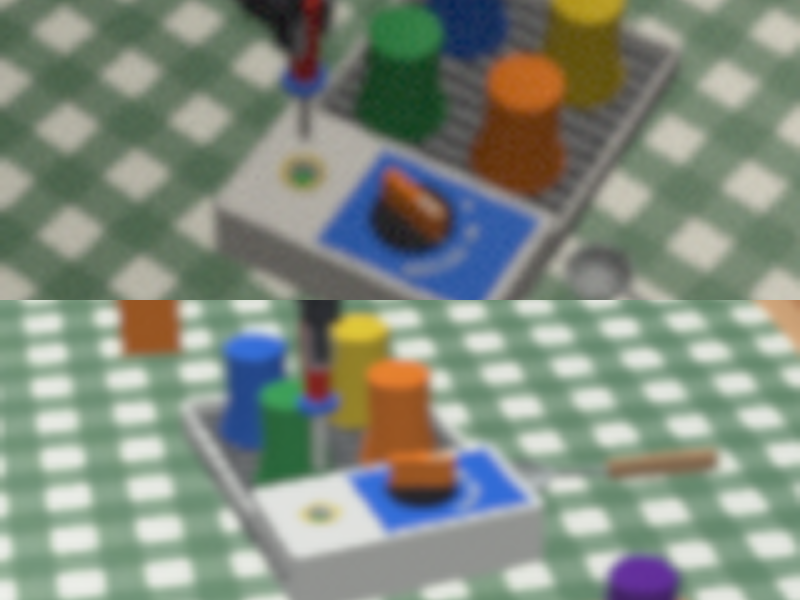

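View pics/w6.png

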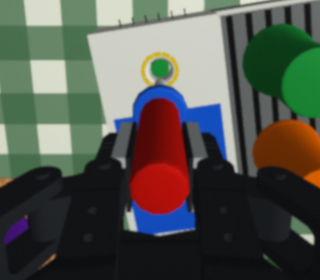

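The scene crop puts the recess at (302,172), within a pixel of where I predicted it, with the stylus tip right above at (304,138). In the side crop the tip (320,472) is also above the recess (320,514). In the wrist crop the ring is at (160,70). Pushing now.

```bash
python3 -m jog '[[0,0,0.4,0,0,0],[0,0,0.3,0,0,0],[0,0,0.2,0,0,0],[0,0,0,0,0,0],[0,0,0,0,0,0]]' 0
python3 -m jog '[[0,0,0.06,0,0,0],[0,0,0,0,0,0]]' 0
python3 -m jog '[[0,0,0.06,0,0,0],[0,0,0,0,0,0]]' 0
```

```text
time: 47.18
tool_pos: [0.4872, 0.0792, 0.1461]
ee_rot: [-3.141, 0.002, -3.142]
force: [-0.5, -0.6, 0.1]
width: 0.0207
grip_force: 58.8
time: 47.42
tool_pos: [0.4872, 0.0792, 0.1429]
ee_rot: [-3.141, 0.002, 3.142]
force: [0.3, -0.2, 0.8]
width: 0.0206
grip_force: 58.8
time: 47.68
tool_pos: [0.4871, 0.0792, 0.1398]
ee_rot: [-3.141, 0.002, -3.142]
force: [0.9, 0.6, 2.4]
width: 0.0206
grip_force: 58.9
```

```bash
python3 -m jog '[[0,0,0.05,0,0,0],[0,0,0,0,0,0]]' 0
python3 -m jog '[[0,0,0.04,0,0,0],[0,0,0,0,0,0],[0,0,0,0,0,0]]' 0
```

```text
time: 47.92
tool_pos: [0.4876, 0.0792, 0.1384]
ee_rot: [-3.141, 0.003, 3.142]
force: [-0.6, -0.0, 12.8]
width: 0.0207
grip_force: 60.4
time: 48.3
tool_pos: [0.4882, 0.0792, 0.138]
ee_rot: [-3.141, 0.005, -3.142]
force: [-1.8, 0.1, 25.3]
width: 0.0208
grip_force: 61.6
```

The button bottomed out: about 5 mm of travel, then a firm stop at 25 N. Letting go and carrying the stylus back.

```bash
python3 -m jog '[[0,0,-0.3,0,0,0],[0,0,-0.7,0,0,0],[0,0,-1,0,0,0],[0,0,-0.3,0,0,0],[0,0,0,0,0,0],[0,0,0,0,0,0]]' 0
python3 -c "from go import go;go(.481,-.3753,.24,3.1416)"
```

```text
time: 49.05
tool_pos: [0.4864, 0.0792, 0.2485]
ee_rot: [-3.14, -0.001, 3.142]
force: [-0.5, 0.2, -1.8]
width: 0.0206
grip_force: 59.0
pos [0.4864 0.0792 0.2485] yaw 3.142 shift(cur axes) [ 0.109 -9.09   0.18 ] shift(target axes) [ 0.109 -9.09   0.169] turn [-0.01  -0.008 -0.   ]
```

```bash
python3 -m jog '[[0,-1,0,0,0,0],[0,-1,0,0,0,0],[0,-1,0,0,0,0],[0,-1,0,0,0,0],[0,-1,0,0,0,0],[0,-1,0,0,0,0],[0,-1,0,0,0,0],[0,-1,0,0,0,0]]' 0
python3 -m jog '[[0.12,-1,0,0,0,0],[0,-0.08,0,0,0,0],[0,0,0.5,0,0,0],[0,0,0,0,0,0],[0,0,0,0,0,0]]' 0
python3 - <<'E'
from h import *
from go import go
go(.481,-.3753,.1018,3.1416)
out=[]
for n,X in (("scene",(.481,-.375,.06)),("side",(.481,-.375,.06))):
    im,d,p=shot(n); u,v=proj(p,[X])[0]; print(n,u,v); u0,v0=int(u)-40,int(v)-40
    print(u0,v0,proj(p,[(.481,-.375,.06)]).round(1)); out.append(cv2.resize(im[v0:v0+70,u0:u0+80],None,fx=5,fy=5,interpolation=cv2.INTER_CUBIC))
cv2.imwrite("pics/j7.png",np.hstack(out))
E
```

```text
time: 50.05
tool_pos: [0.4863, -0.3222, 0.2487]
ee_rot: [3.141, -0.001, 3.141]
force: [-0.3, 0.5, -0.7]
width: 0.0204
grip_force: 59.0
time: 50.68
tool_pos: [0.4811, -0.3742, 0.226]
ee_rot: [-3.141, 0.001, -3.141]
force: [0.5, 0.3, -0.5]
width: 0.021
grip_force: 59.1
pos [ 0.4811 -0.3742  0.226 ] yaw -3.141 shift(cur axes) [ 0.005 -0.02   2.483] shift(target axes) [ 1.000e-03 -2.200e-02  2.483e+00] turn [-0.006  0.01   0.005]
scene 222.46317931729834 260.0009728161865
182 220 [[222.5 260. ]]
side 318.73139944174704 276.7725149610551
278 236 [[318.7 276.8]]
```

View pics/j7.png

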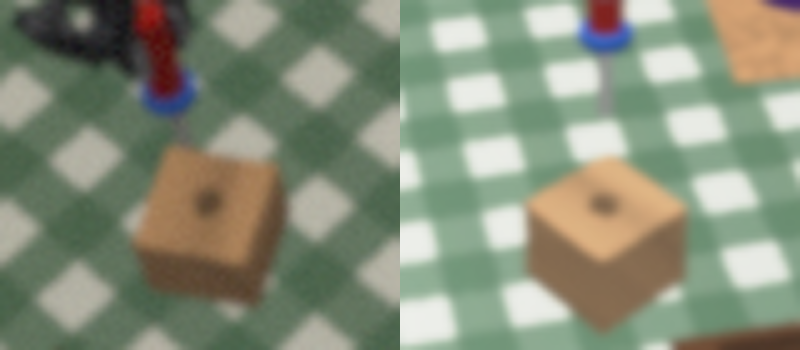

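In the scene half (left) the tip is at (185,140) and in line with the hole at (207,203) along the view's vertical. The side half has the tip at (605,112) over the hole at (603,203). Lowering now.

```bash
python3 -m jog '[[0,-0.02,0.6,0,0,0],[0,0,0.6,0,0,0],[0,0,0.4,0,0,0],[0,0,0.3,0,0,0],[0,0,0,0,0,0]]' 0
python3 -m jog '[[0,0,0.3,0,0,0],[0,0,0.18,0,0,0],[0,0,0,0,0,0],[0,0,0,0,0,0]]' 0
```

```text
time: 51.4
tool_pos: [0.4809, -0.3757, 0.1301]
ee_rot: [-3.141, 0.001, -3.142]
force: [-0.6, 0.4, -1.0]
width: 0.0209
grip_force: 59.1
time: 51.9
tool_pos: [0.4812, -0.3759, 0.107]
ee_rot: [-3.141, 0.002, -3.142]
force: [0.5, -0.0, -0.5]
width: 0.0202
grip_force: 59.1
```

```bash
python3 -m jog '[[0,0,0.08,0,0,0],[0,0,0,0,0,0],[0,0,0,0,0,0]]' 0
python3 -m jog '[[0,0,0.04,0,0,0],[0,0,0,0,0,0],[0,0,0,0,0,0]]' 0
```

```text
time: 52.28
tool_pos: [0.4811, -0.3759, 0.1027]
ee_rot: [-3.141, 0.001, -3.142]
force: [-0.7, 0.3, 0.1]
width: 0.0205
grip_force: 59.1
time: 52.65
tool_pos: [0.4814, -0.376, 0.1018]
ee_rot: [-3.14, 0.002, -3.142]
force: [-2.4, 2.7, 7.9]
width: 0.0205
grip_force: 59.9
```

Seated at the same height (.1018) with firm contact. Releasing and backing off for a check.

```bash
python3 -m jog '[[0,0,0,0,0,0],[0,0,0,0,0,0],[0,0,0,0,0,0],[0,0,-0.3,0,0,0],[0,0,-1,0,0,0],[0,0,-1,0,0,0],[0,0,-1,0,0,0],[0,0,0,0,0,0]]' 0.7
python3 -m jog '[[0.7,0,0,0,0,0],[0.8,0,0,0,0,0],[0,0,0,0,0,0],[0,0,0,0,0,0],[0,0,0,0,0,0]]' 0.7
python3 - <<'E'
from h import *
for n in ("scene","side"): print(tops(dict(yellow=.105,purple=.085,green=.105,blue=.105,orange=.105),n))
im,d,p=shot("wrist"); P=cloud(im,d,p); h=cv2.cvtColor(im,cv2.COLOR_BGR2HSV)
red=((h[...,0]<6)|(h[...,0]>172))&(h[...,1]>130)&(h[...,2]>50)
m=red&(np.hypot(P[...,0]-.481,P[...,1]+.376)<.05)&(abs(P[...,2]-.143)<.01); T=P[m]; print("handle top",m.sum(),cv2.minEnclosingCircle(T[:,:2].astype(np.float32)),np.median(T,0))
m=(h[...,0]>105)&(h[...,0]<130)&(h[...,1]>130)&(np.hypot(P[...,0]-.481,P[...,1]+.376)<.03); print("flange z",np.median(P[m],0),m.sum())
im,d,p=shot("scene"); cv2.imwrite("pics/end.png",cv2.resize(im[100:320,180:430],None,fx=3,fy=2.7,interpolation=cv2.INTER_CUBIC))
E
```

```text
time: 53.65
tool_pos: [0.4816, -0.3763, 0.2715]
ee_rot: [-3.136, 0.007, -3.142]
force: [0.1, 0.7, 0.0]
width: 0.0596
grip_force: 0.0
time: 54.28
tool_pos: [0.4064, -0.3756, 0.2653]
ee_rot: [-3.141, 0.001, -3.141]
force: [0.3, -0.3, 0.1]
width: 0.0597
grip_force: 0.0
{'yellow': (0.5645, 0.2995, 0.052, 119), 'purple': (0.6958, -0.1077, 0.056, 191), 'green': (0.4811, 0.1745, 0.056, 141), 'blue': (0.471, 0.2818, 0.051, 103), 'orange': (0.5788, 0.2071, 0.058, 116)}
{'yellow': None, 'purple': (0.6915, -0.1105, 0.05, 88), 'green': None, 'blue': None, 'orange': (0.573, 0.2053, 0.054, 45)}
handle top 480 ((0.4792082607746124, -0.37555620074272156), 0.010830992832779884) [ 0.47710873 -0.3751694   0.14316819]
flange z [ 0.47171603 -0.37517081  0.06837356] 224
```

View pics/end.png

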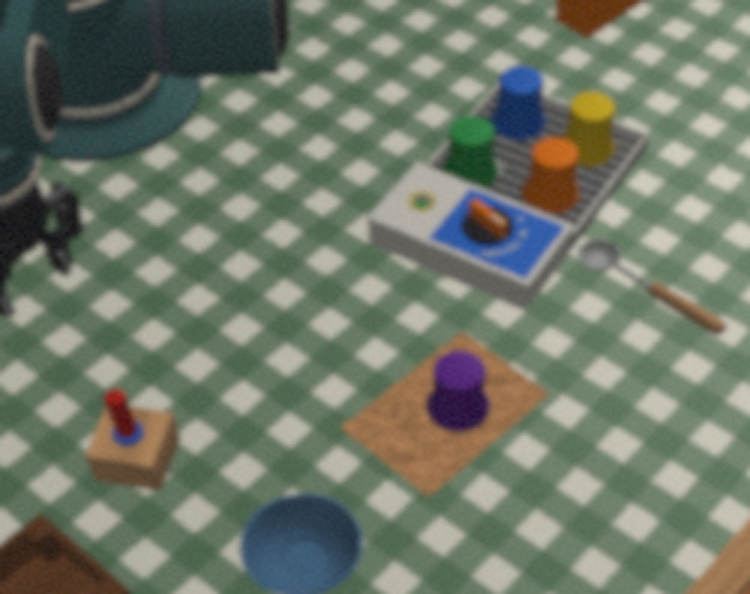

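Everything is in place except that green has shifted about 16 mm towards the console, to (472,150) in this crop. The stylus is home: handle top at .143 and flange at .068. I'll check green from above.

```bash
python3 -m jog '[[0,1,0,0,0,0],[0,1,0,0,0,0],[0,1,0,0,0,0],[0,1,0,0,0,0],[0,1,0,0,0,0],[0,1,0,0,0,0],[0,1,0,0,0,0],[0,1,0,0,0,0]]' 0.9
python3 -m jog '[[0,1,0,0,0,0],[0,1,0,0,0,0],[0,1,0,0,0,0],[0,0,0,0,0,0],[0,0,0,0,0,0]]' 0.9
python3 - <<'E'
from h import *
for n in ("wrist","scene","side"): print(n,tops(dict(yellow=.105,green=.105,blue=.105,orange=.105),n))
im,d,p=shot("wrist"); P=cloud(im,d,p); m=find(im,"green")&(abs(P[...,2]-.105)<.02)&(np.hypot(P[...,0]-.481,P[...,1]-.175)<.045)
m=cv2.erode(m.astype(np.uint8),np.ones((9,9)))>0
Q=P[m]; Q=Q[Q[:,2]>np.percentile(Q[:,2],50)-.006]; A=np.c_[Q[:,:2],np.ones(len(Q))]; print("tilt",np.linalg.lstsq(A,Q[:,2],rcond=None)[0],np.median(Q,0))
cv2.imwrite("pics/w8.png",im)
c=np.array([.5237+.0015,.2483]); R=np.array([[np.cos(.163),np.sin(.163)],[-np.sin(.163),np.cos(.163)]])
t=tops(dict(green=.105),"wrist")["green"]; print("dryer frame from tray centre",R@(np.array(t[:2])+[.0018,.0]-c))
E
```

```text
time: 55.48
tool_pos: [0.4056, 0.026, 0.2654]
ee_rot: [-3.141, 0.002, -3.142]
force: [1.2, -0.7, 0.6]
width: 0.0763
grip_force: 0.0
time: 56.1
tool_pos: [0.4059, 0.1742, 0.265]
ee_rot: [-3.14, 0.001, -3.141]
force: [-0.1, 0.3, 0.1]
width: 0.0769
grip_force: 0.0
wrist {'yellow': (0.5616, 0.2799, 0.016, 57), 'green': (0.479, 0.1768, 0.055, 2174), 'blue': (0.4661, 0.2877, 0.054, 1625), 'orange': (0.5755, 0.2095, 0.052, 1170)}
scene {'yellow': (0.5634, 0.3007, 0.053, 118), 'green': (0.4811, 0.1749, 0.054, 140), 'blue': (0.4734, 0.2843, 0.053, 98), 'orange': (0.5801, 0.2085, 0.052, 115)}
side {'yellow': (0.566, 0.3008, 0.059, 54), 'green': (0.4801, 0.177, 0.059, 73), 'blue': (0.4659, 0.2791, 0.049, 52), 'orange': (0.5749, 0.204, 0.051, 54)}
tilt [0.01547873 0.00143512 0.09784028] [0.47509877 0.1776503  0.10554407]
dryer frame from tray centre [-0.05585912 -0.0629699 ]
```

View pics/w8.png

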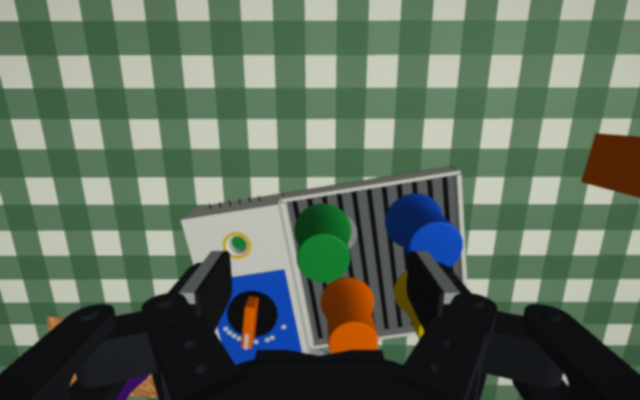

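Green still stands upright and flat on the grille: tilt under 1°, top at .1055, its rim just inside the tray's. The dial points at 3, so I'm handing the job in.

```bash
python3 -c "
from rig import robot
print(robot.hand_in())"
```

```text
the job is handed in; nothing more can be done
None
```

I handed the job in at about 56 s: purple is on the mat (there was no pink one), all four washed beakers are mouth down on the grille, the dial is at 3, the start button was pushed right in and released, and the stylus is fully home; green had shifted about 16 mm on the grille by the final check but still stood flat inside the rim, so I left it there.

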